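# Fit the filter heads to the vacuum manifold

### The arm

A 6-joint arm with a two-finger parallel gripper is mounted at the origin on the work surface. World frame = base frame: x ahead of the robot, y to its left, z up, the work surface at z = 0. Lengths are in m, angles in rad, forces in N, time in s.
With the tool pointing down it reaches from about 0.35 to 0.85 m from the base axis. Payload 8.1 kg.
Tool frame: the origin (TCP) lies at the very end of the fingers, on their centre line; the grasp point (between the pads) lies 19 mm behind it (arm.grip_point_offset is the distance from the TCP to the grasp point, in m); z points along the fingers, y is the line along which they close (so a half turn about z gives the same grasp; the last joint's range is limited). The gripper opens to 85 mm and grips with 20 to 120 N. Pads are 22 mm wide; open, the fingers measure 114 mm over their backs; the gripper's body (76 mm by 85 mm) begins 54 mm behind the grasp point. The pads swing forward as they close: fully open they stand 13 mm farther back than shut.
Start: joints at [-1.317, 0.13, 1.488, -0, 1.523, -0.085], TCP at [0.199, -0.566, 0.197] pointing down, gripper open.
Joint ranges: [-2.96, 2.96], [-0.89, 2.26], [0.02, 2.5], [-1.34, 4.48], [0, 2.73], [-2.66, 2.66]. Speed limits (rad/s): [2.39, 2.39, 2.79, 3.14, 3.14, 3.14].

### API

Orientations are given as a rotation vector (axis times angle).
In Python, from plant import arm gives the robot as it stands.
- The arm moves only by the shell command python3 -m pendant 'ROWS' [OPENING]. ROWS is JSON, a list that holds one entry, the list of rows, each a list of 4 numbers: the shift along the tool's x, y, z in units of 30 mm (1.0 is 30 mm), then the turn about the tool's z in units of 8 degrees (1.0 is 8 degrees). A call has 1 to 10 rows; each row is the pose to reach, as a shift and turn from the pose commanded when the call began, along the tool's axes at that moment; what a row does not reach only later rows make up. A row lasts 1/10 s, in which the tool goes at most 50 mm and 8.59 degrees, less where a joint would pass 70% of its speed; a pose out of reach is approached as far as the arm can. A call with a gripper value outside its range is refused whole. OPENING is the closure, from -1 (fully open) to 1 (shut), set as the call begins (- or left out, the last holds). The fingers move at their own pace and stop on an object; the grip force is fixed at half the most. Time passes only in rows, so rows that repeat a pose let the fingers close. It gives the time, the measured TCP pose, the force, the opening and the grip force at its end, in the units of the state.
- arm.sense(): the state, without advancing time (a new reading comes with each control period).
- arm.camera(name): name is "side" or "top"; returns a dict with "frame" (480x640x3 uint8, red, green, blue), "K" (3x3 intrinsics, pixels), "pose" (4x4, takes a point from camera to world coordinates). Camera axes: x right, y down, z forward; pixel columns grow to the right and rows downward; lengths in m; the calibration is good to about 2 mm. A picture is of the moment at which its call begins. There is no depth.
- arm.hand_in(): hands the job in; it is judged then, once.
The state is a dict: "time": time; "joint_positions": joint angles; "joint_vel": joint speeds; "effort": joint torques, N m; "tool_pos": TCP position; "tool_rot": TCP orientation; "force": force on the tool from outside, world axes, zero at the start; "torque": the same for the moment, N m; "grip_width": finger opening in m; "gripper_force": force on a finger pad.
Only numpy, scipy, OpenCV 4.12 (cv2) and the standard library are available. Lean on these libraries where they do the work, as an engineer would, in place of code of your own. Each camera call takes 0.05 s, during which the arm holds its last target. There are 200 camera calls.

### The job

Lift every filter head off the drying rack's hooks and mount each one, as well as the one standing on the bench, fully home on its own spindle of the filtration manifold; any spindle will do, and all the valves stay shut meanwhile. When all heads are seated, swing the valve lever fully open in front of every spindle that carries a head and leave the lever of any empty spindle shut. Do not disturb the torch, the bottle or the culture dish.

Things in the scene. Friction and masses are not known exactly. Their poses are not given: they have to be found in the camera images.
- head_a: Filter head: steel/white spool 60 mm tall, foot flange 70 wide, top flange 64, with a bail (loop) and black grip knob on top, 152 tall in all, 250 g. Origin: centre of underside, z up. 18 mm square bore, 47 deep from below. Bail opening faces along x: 36 wide, z 60-110; crossbar 48 long in y. Knob 24 diameter, z 118-152: grip at 142. If present, hangs by its bail on a rack hook.
- head_b: Filter head: steel/white spool 60 mm tall, foot flange 70 wide, top flange 64, with a bail (loop) and black grip knob on top, 152 tall in all, 250 g. Origin: centre of underside, z up. 18 mm square bore, 47 deep from below. Bail opening faces along x: 36 wide, z 60-110; crossbar 48 long in y. Knob 24 diameter, z 118-152: grip at 142. If present, hangs by its bail on a rack hook.
- head_c: Filter head: steel/white spool 60 mm tall, foot flange 70 wide, top flange 64, with a bail (loop) and black grip knob on top, 152 tall in all, 250 g. Origin: centre of underside, z up. 18 mm square bore, 47 deep from below. Bail opening faces along x: 36 wide, z 60-110; crossbar 48 long in y. Knob 24 diameter, z 118-152: grip at 142. If present, hangs by its bail on a rack hook.
- head_d: Filter head: steel/white spool 60 mm tall, foot flange 70 wide, top flange 64, with a bail (loop) and black grip knob on top, 152 tall in all, 250 g. Origin: centre of underside, z up. 18 mm square bore, 47 deep from below. Bail opening faces along x: 36 wide, z 60-110; crossbar 48 long in y. Knob 24 diameter, z 118-152: grip at 142. Stands on the bench near the rack.
- manifold: Steel vacuum filtration manifold, fixed: 240 mm deep (x), 400 mm wide (y). Origin at the centre of its underside, front towards -x. Rear half 80 mm high with four upright spindles 100 mm apart in a row at x = +60 mm, front half 50 mm high with one valve lever before each spindle, at x = -70 mm.
- spindle1 (a point): Seat of spindle 1 (1 to 4 run towards +y): centre of the top of a 48 mm collar, on which a seated head's underside rests, 90 mm above the bench. The spindle rises 40 mm from here, 13 mm in diameter, tapering over the last 12 mm. Axes as the manifold's.
- valve1 (a joint): Angle of valve 1's lever, in front of spindle 1: 0 = shut (leaning 0.5 rad towards the manifold's front, -x), 1.0 = fully open (leaning 0.5 rad towards the spindles, +x). It turns about an axis along the manifold's y, 72 mm above the bench, and stays where it is left.
- valve1_tip (a point): Centre of the 26 mm black ball at the end of valve 1's lever, 70 mm from the pivot.
- spindle2 (a point): Seat of spindle 2 (1 to 4 run towards +y): centre of the top of a 48 mm collar, on which a seated head's underside rests, 90 mm above the bench. The spindle rises 40 mm from here, 13 mm in diameter, tapering over the last 12 mm. Axes as the manifold's.
- valve2 (a joint): Angle of valve 2's lever, in front of spindle 2: 0 = shut (leaning 0.5 rad towards the manifold's front, -x), 1.0 = fully open (leaning 0.5 rad towards the spindles, +x). It turns about an axis along the manifold's y, 72 mm above the bench, and stays where it is left.
- valve2_tip (a point): Centre of the 26 mm black ball at the end of valve 2's lever, 70 mm from the pivot.
- spindle3 (a point): Seat of spindle 3 (1 to 4 run towards +y): centre of the top of a 48 mm collar, on which a seated head's underside rests, 90 mm above the bench. The spindle rises 40 mm from here, 13 mm in diameter, tapering over the last 12 mm. Axes as the manifold's.
- valve3 (a joint): Angle of valve 3's lever, in front of spindle 3: 0 = shut (leaning 0.5 rad towards the manifold's front, -x), 1.0 = fully open (leaning 0.5 rad towards the spindles, +x). It turns about an axis along the manifold's y, 72 mm above the bench, and stays where it is left.
- valve3_tip (a point): Centre of the 26 mm black ball at the end of valve 3's lever, 70 mm from the pivot.
- spindle4 (a point): Seat of spindle 4 (1 to 4 run towards +y): centre of the top of a 48 mm collar, on which a seated head's underside rests, 90 mm above the bench. The spindle rises 40 mm from here, 13 mm in diameter, tapering over the last 12 mm. Axes as the manifold's.
- valve4 (a joint): Angle of valve 4's lever, in front of spindle 4: 0 = shut (leaning 0.5 rad towards the manifold's front, -x), 1.0 = fully open (leaning 0.5 rad towards the spindles, +x). It turns about an axis along the manifold's y, 72 mm above the bench, and stays where it is left.
- valve4_tip (a point): Centre of the 26 mm black ball at the end of valve 4's lever, 70 mm from the pivot.
- rack: Open steel drying rack, fixed. Origin on the bench under its 300 mm rear bar (along y, 270 mm up). Three 8 mm thick hooks at y = -100, 0, 100 mm run level at 270 mm from the bar to x = -75, then turn up to the tip at x = -86. A hanging head's axis is near x = -58, its underside 164 mm up; lift it 18 to 40 mm to free it, then draw it off to -x.
- hook1 (a point): Upturned tip of hook 1 (1 to 3 run towards +y), 16 mm above the level run of the hook.
- hook2 (a point): Upturned tip of hook 2 (1 to 3 run towards +y), 16 mm above the level run of the hook.
- hook3 (a point): Upturned tip of hook 3 (1 to 3 run towards +y), 16 mm above the level run of the hook.
- torch: Gas lighter torch standing on a 70 mm round foot, 150 mm tall, origin under its foot. Leave it alone.
- bottle: Glass bottle, 66 mm in diameter, 160 mm tall, origin under its foot. Leave it alone.
- dish: Closed clear culture dish lying flat, 93 mm in diameter, 16 mm high, origin at its underside. Leave it alone.
There are look-alikes about, which are no part of the job. Leave any brown, pink or turquoise look-alike of the head_a alone.

How it is judged:
By the outcome, as a careful person would: the job done as asked, in the order asked, and still so for the second after the job is handed in, with the robot touching nothing.
Of head_a, head_b, head_c only 2 to 3 are there at a start; the rules pass over those that are not, and their reading is None.
At some moment in a run one of head_d may be knocked a few centimetres aside while the robot is not near it.
It also fails if it takes over 210 s, if anything falls off the work surface, if the arm or the gripper's body presses on something with over 40 N, if the wrist force passes 120 N, or if a joint passes its speed limit or range.

## Working session

There is one attempt and no reset: what is moved stays moved. The work goes in short steps, Python scripts to look and compute and a shell command to move; the robot and the scene stay as the last step left them, time stands still between calls to the robot, and variables do not carry over. Pictures are saved under pics/ and viewed, at most 14 in all, crops included, and the job is handed in when it is done.

```bash
ls; mkdir -p pics; cat > h.py <<'E'
import numpy as np, cv2
from plant import arm
def shot(name,fn=None):
    c=arm.camera(name)
    if fn: cv2.imwrite('pics/'+fn,c['frame'][:,:,::-1])
    return c
E
python3 - <<'E'
from h import *
for n in('side','top'):
    c=shot(n,n+'0.png'); np.savez(''+n+'0.npz',**c); print(n,c['K'].round(1).tolist(),c['pose'].round(3).tolist())
s=arm.sense(); print({k:np.round(v,3).tolist() for k,v in s.items()})
E
```

```text
pics
side [[489.0, 0.0, 308.7], [0.0, 489.0, 242.3], [0.0, 0.0, 1.0]] [[-0.847, -0.413, 0.334, 0.068], [-0.531, 0.646, -0.548, 0.758], [0.011, -0.642, -0.767, 1.217], [0.0, 0.0, 0.0, 1.0]]
top [[496.9, 0.0, 316.1], [0.0, 496.9, 244.2], [0.0, 0.0, 1.0]] [[0.003, -0.993, 0.122, 0.396], [-1.0, -0.003, -0.005, 0.04], [0.005, -0.122, -0.993, 1.369], [0.0, 0.0, 0.0, 1.0]]
{'time': 0.1, 'joint_positions': [-1.317, 0.131, 1.489, 0.0, 1.523, -0.085], 'joint_vel': [0.0, -0.002, -0.001, 0.001, 0.0, -0.002], 'effort': [0.0, -57.095, -50.194, -0.0, 0.008, 0.0], 'tool_pos': [0.199, -0.565, 0.196], 'tool_rot': [-3.095, -0.529, 0.0], 'force': [0.801, 0.729, -1.125], 'torque': [0.014, -0.023, -0.017], 'gripper_force': 0.0, 'grip_width': 0.085}
```

View pics/side0.png

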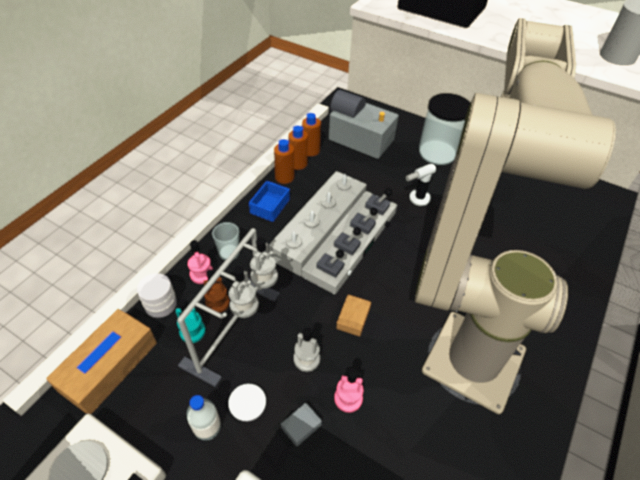

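View pics/top0.png

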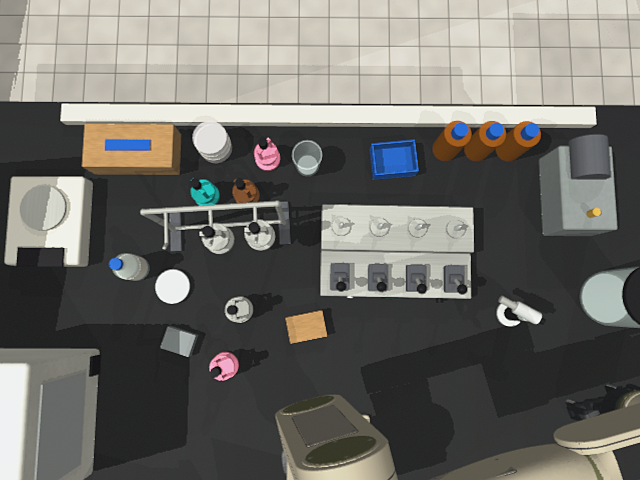

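The top view shows two steel heads hanging at (213,235) and (258,230), with the left hook empty at about (166,240). A steel head stands at (238,308). The look-alikes are pink at (224,366) and (267,153), turquoise at (205,192) and brown at (245,190). The manifold is centred near (397,250), the torch is at (515,312), the bottle at (130,266) and the dish at (172,287). By the description I want the three steel/white heads, and I'll check them in a crop.

```bash
python3 - <<'E'
from h import *
t=np.load('top0.npz')['frame'];s=np.load('side0.npz')['frame']
a=cv2.resize(t[190:330,130:330],(800,560),interpolation=cv2.INTER_CUBIC)
b=cv2.resize(s[220:380,170:340],(638,600),interpolation=cv2.INTER_CUBIC)
c=cv2.resize(t[200:300,315:480],(792,480),interpolation=cv2.INTER_CUBIC)
d=cv2.resize(s[165:295,265:405],(646,600),interpolation=cv2.INTER_CUBIC)
for n,i in zip('abcd',(a,b,c,d)): cv2.imwrite(f'pics/c{n}.png',i[:,:,::-1])
E
```

```text
(no output)
```

View pics/ca.png

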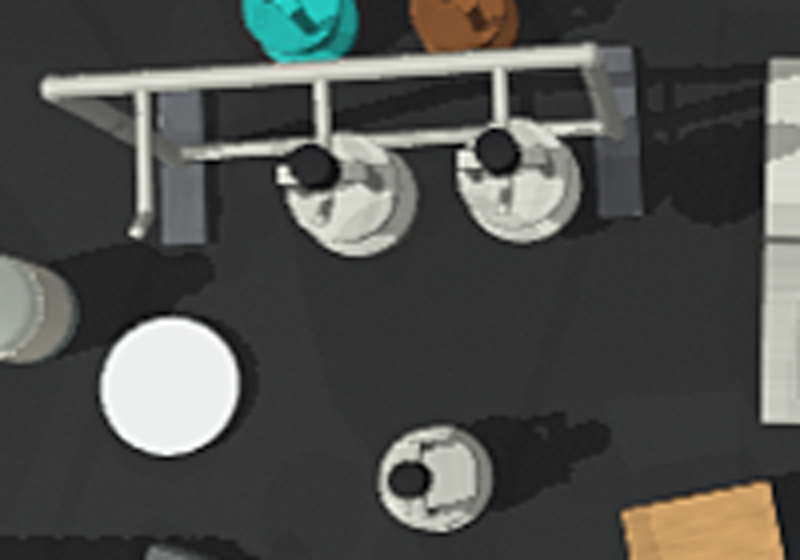

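View pics/cb.png

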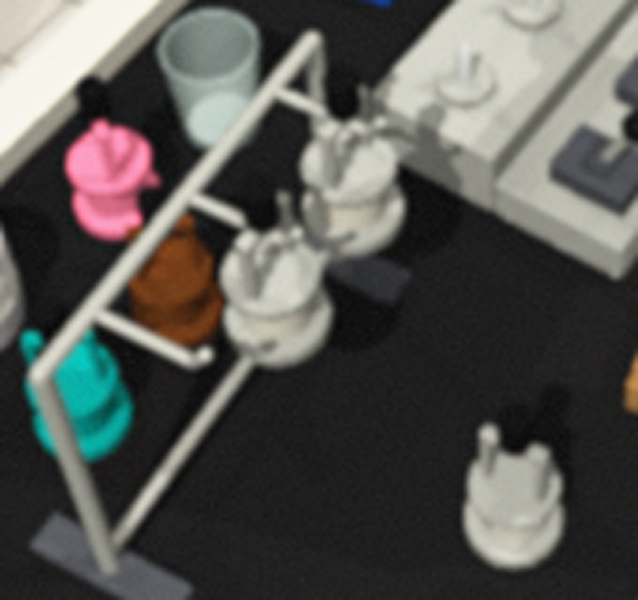

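View pics/cc.png

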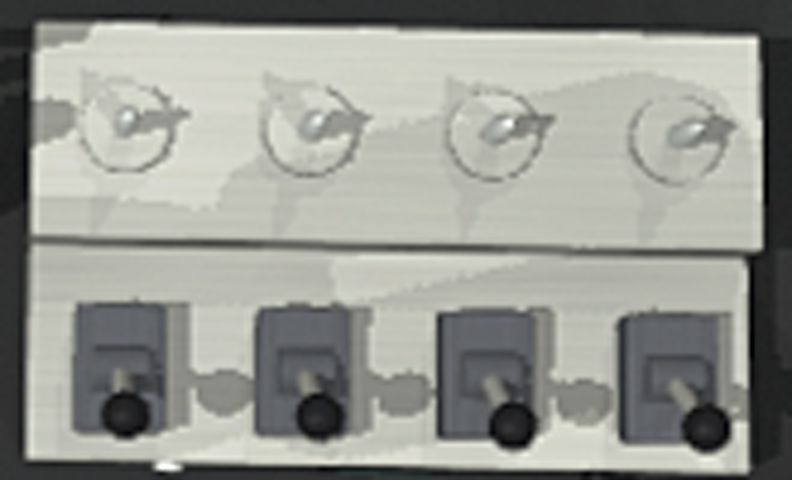

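View pics/cd.png

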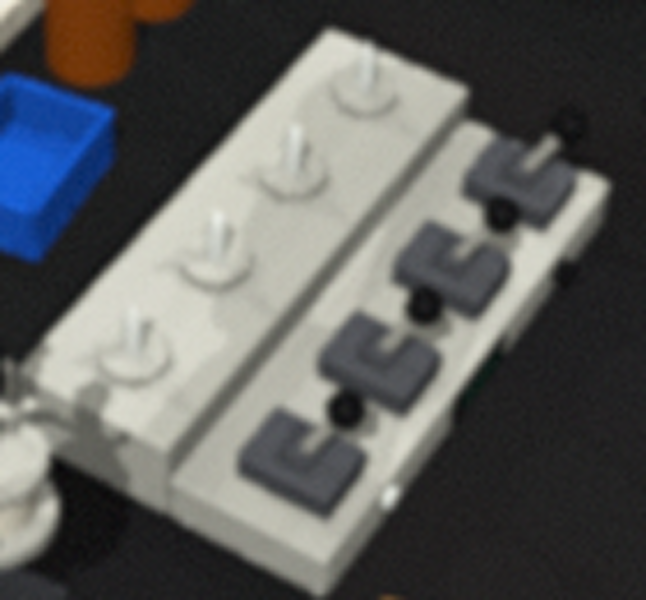

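The crops confirm three steel/white heads with black knobs. In full top-view pixels, head 1 (hook 1) has its knob at (254,227.5), head 2 (hook 2) at (208.5,231.5) and the standing one at (232,310). Hook 3 is empty. The collars are at crop (127,128)…(678,140) and the shut lever balls at (125,413)…(706,427). Next I triangulate.

```bash
cat >> h.py <<'E'
C={n:np.load(f'{n}0.npz') for n in('top','side')}
def ray(n,p):
    c=C[n];d=c['pose'][:3,:3]@np.linalg.solve(c['K'],[p[0],p[1],1]);return c['pose'][:3,3],d/np.linalg.norm(d)
def plane(n,p,z):
    o,d=ray(n,p);return o+d*(z-o[2])/d[2]
def tri(a,b):
    o1,d1=ray('top',a);o2,d2=ray('side',b)
    s=np.linalg.lstsq(np.c_[d1,-d2],o2-o1,rcond=None)[0]
    p,q=o1+s[0]*d1,o2+s[1]*d2;return (p+q)/2,np.linalg.norm(p-q)
def proj(n,X):
    c=C[n];q=c['K']@(c['pose'][:3,:3].T@(np.asarray(X)-c['pose'][:3,3]));return q[:2]/q[2]
E
python3 - <<'E'
from h import *
A=lambda p:(130+p[0]/4,190+p[1]/4);B=lambda p:(170+p[0]/3.753,220+p[1]/3.75)
Cc=lambda p:(315+p[0]/4.8,200+p[1]/4.8);D=lambda p:(265+p[0]/4.614,165+p[1]/4.615)
def show(l,a,b):
    p,e=tri(a,b);print(l,p.round(4),'gap',e.round(4))
    return p
for i,(a,b) in enumerate(zip([(127,128),(310,130),(494,136),(678,140)],[(136,355),(216,260),(293,175),(366,95)])):
    show(f'collar{4-i}',Cc(a),D(b)); print(plane('top',Cc(a),.09).round(4),plane('side',D(b),.09).round(4))
for i,(a,b) in enumerate(zip([(125,413),(320,415),(513,426),(706,427)],[(346,410),(425,306),(501,215),(568,124)])):
    show(f'ball{4-i}',Cc(a),D(b))
show('hook3tip',A((137,230)),B((205,354)))
show('barend+y',A((48,88)),B((42,375)));show('barend-y',A((588,54)),B((316,40)))
show('knob1',A((497,148)),B((343,97)));show('knobd',A((409,478)),B((520,425)))
print('knob2',plane('top',A((314,164)),.316).round(4),'knob1',plane('top',A((497,148)),.316).round(4),'knobd',plane('top',A((409,478)),.15).round(4))
for n,p in(('top',(515,312)),):print('torch',plane(n,p,0).round(3))
E
```

```text
collar4 [ 0.6007 -0.033   0.0796] gap 0.0009
[ 0.5995 -0.0322  0.09  ] [ 0.5954 -0.0259  0.09  ]
collar3 [ 0.6003 -0.1329  0.08  ] gap 0.0
[ 0.5987 -0.1316  0.09  ] [ 0.5957 -0.1251  0.09  ]
collar2 [ 0.5984 -0.2341  0.0768] gap 0.0011
[ 0.5958 -0.2316  0.09  ] [ 0.5928 -0.2224  0.09  ]
collar1 [ 0.5968 -0.3362  0.0737] gap 0.0006
[ 0.594  -0.3316  0.09  ] [ 0.5895 -0.3205  0.09  ]
ball4 [ 0.443  -0.0285  0.1329] gap 0.0013
ball3 [ 0.4423 -0.1293  0.1334] gap 0.0011
ball2 [ 0.4379 -0.229   0.1317] gap 0.0008
ball1 [ 0.4376 -0.3282  0.1344] gap 0.0009
hook3tip [0.5204 0.3676 0.2846] gap 0.0011
barend+y [0.6012 0.4247 0.2692] gap 0.0032
barend-y [0.6221 0.1223 0.2676] gap 0.0033
knob1 [0.5641 0.1695 0.2921] gap 0.0041
knobd [0.383  0.2383 0.1384] gap 0.0048
knob2 [0.5531 0.2652 0.316 ] knob1 [0.5622 0.1675 0.316 ] knobd [0.3852 0.2374 0.15  ]
torch [ 0.379 -0.512  0.   ]
```

```bash
python3 - <<'E'
from h import *
t=C['top']['frame'];s=C['side']['frame']
r=lambda i,w,h:cv2.resize(i,(w,h),interpolation=cv2.INTER_CUBIC)
a=r(t[210:238,328:408],800,280); b=r(t[210:238,394:474],800,280)
cv2.imwrite('pics/sp_t.png',np.vstack([a,b])[:,:,::-1])
ps=[(294,242),(312,222),(328,203),(344,185)]
cv2.imwrite('pics/sp_s.png',np.hstack([r(s[y-16:y+14,x-10:x+10],200,300) for x,y in ps])[:,:,::-1])
E
```

```text
(no output)
```

View pics/sp_t.png

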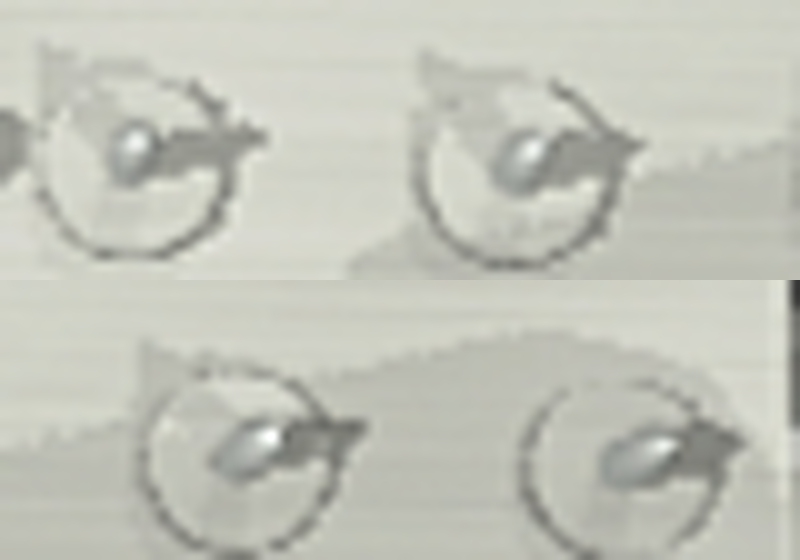

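View pics/sp_s.png

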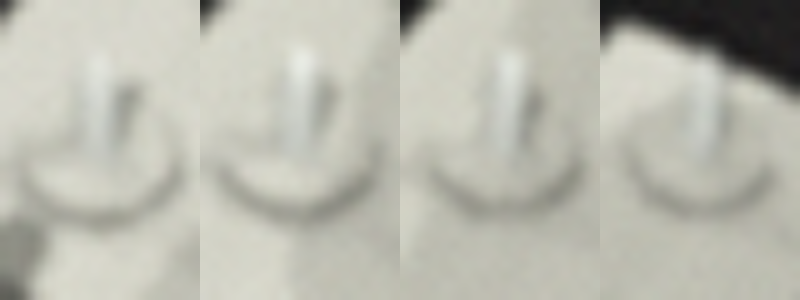

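```bash
python3 - <<'E'
from h import *
T=np.array([(342,224),(381,224.5),(420.2,225.8),(460,227)])-.45
R=np.array([(341.7,226.5),(379.7,227.1),(418.1,228.1),(456.4,229)])-.45
S=np.array([(294+-.2,242-10),(312+.2,222-10.5),(328+1,203-10),(344+.8,185-10.5)])-.45
for i in range(4):
    p,e=tri(T[i],S[i]); print(4-i,'tip',p.round(4),round(e,4),'top@.125',plane('top',T[i],.125).round(4)[:2],'ring@.08',plane('top',R[i],.08).round(4)[:2],'@.09',plane('top',R[i],.09).round(4)[:2])
# balls and manifold corners corrected
cc=lambda p:(315+(p[0]+.5)/4.8-.5,200+(p[1]+.5)/4.8-.5)
for p,z in(((36,22),.08),((761,35),.08),((764,250),.08),((30,241),.08),((27,458),.05),((748,471),.05)): print(p,plane('top',cc(p),z).round(4))
for p in [(125,413),(320,415),(513,426),(706,427)]: print('ball@.133',plane('top',cc(p),.1334).round(4))
s=arm.sense();from scipy.spatial.transform import Rotation as Ro
print(Ro.from_rotvec(s['tool_rot']).as_matrix().round(4).tolist(),s['tool_pos'])
E
```

```text
4 tip [ 0.6013 -0.0301  0.1295] 0.0004 top@.125 [ 0.6019 -0.0305] ring@.08 [ 0.6027 -0.0322] @.09 [ 0.6011 -0.0317]
3 tip [ 0.5995 -0.1288  0.1311] 0.001 top@.125 [ 0.601  -0.1294] ring@.08 [ 0.6015 -0.1321] @.09 [ 0.5999 -0.1307]
2 tip [ 0.5975 -0.2279  0.1294] 0.0004 top@.125 [ 0.598  -0.2289] ring@.08 [ 0.5992 -0.233 ] @.09 [ 0.5976 -0.2309]
1 tip [ 0.595  -0.327   0.1335] 0.0024 top@.125 [ 0.5953 -0.33  ] ring@.08 [ 0.5972 -0.3337] @.09 [ 0.5956 -0.3308]
(36, 22) [0.6609 0.0182 0.08  ]
(761, 35) [ 0.6552 -0.3811  0.08  ]
(764, 250) [ 0.5361 -0.3785  0.08  ]
(30, 241) [0.5397 0.0213 0.08  ]
(27, 458) [0.4229 0.0223 0.05  ]
(748, 471) [ 0.4169 -0.375   0.05  ]
ball@.133 [ 0.4445 -0.0272  0.1334]
ball@.133 [ 0.4438 -0.1281  0.1334]
ball@.133 [ 0.4384 -0.2279  0.1334]
ball@.133 [ 0.4382 -0.3278  0.1334]
[[0.9432, 0.3323, -0.0004], [0.3323, -0.9432, 0.0017], [0.0002, -0.0017, -1.0]] [ 0.19928498 -0.56535163  0.19621585]
```

```bash
cat >> h.py <<'E'
from scipy.spatial.transform import Rotation as Ro
def to(*pts,yaw=0):
    s=arm.sense();R=Ro.from_rotvec(s['tool_rot']).as_matrix()
    cur=np.degrees(np.arctan2(R[1,0],R[0,0]))
    print('t',round(s['time'],2),'at',s['tool_pos'].round(4),'yaw',cur.round(2),'F',np.round(s['force'],1),'w',round(s['grip_width'],4))
    for p in pts: print(p,'->',(R.T@(np.array(p)-s['tool_pos'])/.03).round(2),'turn',round((cur-yaw)/8,2))
E
python3 - <<'E'
from h import *
to((.22,-.52,.33),(.45,-.2,.33),(.386,.238,.26))
E
```

```text
t 0.1 at [ 0.1993 -0.5654  0.1962] yaw 19.41 F [ 0.8  0.7 -1.1] w 0.0852
(0.22, -0.52, 0.33) -> [ 1.15 -1.2  -4.46] turn 2.43
(0.45, -0.2, 0.33) -> [11.93 -8.72 -4.44] turn 2.43
(0.386, 0.238, 0.26) -> [ 14.77 -23.19  -2.08] turn 2.43
```

```bash
python3 -m pendant '[[[1.15,-1.2,-4.4,0.5],[1.15,-1.2,-4.4,1],[1.15,-1.2,-4.4,1.5],[11.93,-8.7,-4.4,2],[11.93,-8.7,-4.4,2.43],[11.93,-8.7,-4.4,2.43],[11.93,-8.7,-4.4,2.43],[11.93,-8.7,-4.4,2.43],[11.93,-8.7,-4.4,2.43],[11.93,-8.7,-4.4,2.43]]]' -1
python3 - <<'E'
from h import *
c=shot('top','top1.png');o=C['top']['frame']
a=c['frame'][285:335,200:270];b=o[285:335,200:270]
print('diff',np.abs(a.astype(int)-b).mean())
g=a.max(2);cv2.imwrite('pics/d1.png',cv2.resize(a,(700,500),interpolation=cv2.INTER_CUBIC)[:,:,::-1])
to((.386,.238,.26))
E
```

```text
time: 1.1
tool_pos: [0.4252, -0.2345, 0.3289]
tool_rot: [-3.141, 0.001, 0.0]
force: [0.7, -0.3, 0.4]
grip_width: 0.0854
gripper_force: 0.0
diff 5.164476190476191
t 1.15 at [ 0.429  -0.2283  0.3289] yaw 0.29 F [ 0.7  3.5 -0. ] w 0.0854
(0.386, 0.238, 0.26) -> [ -1.36 -15.54   2.36] turn 0.04
```

View pics/d1.png

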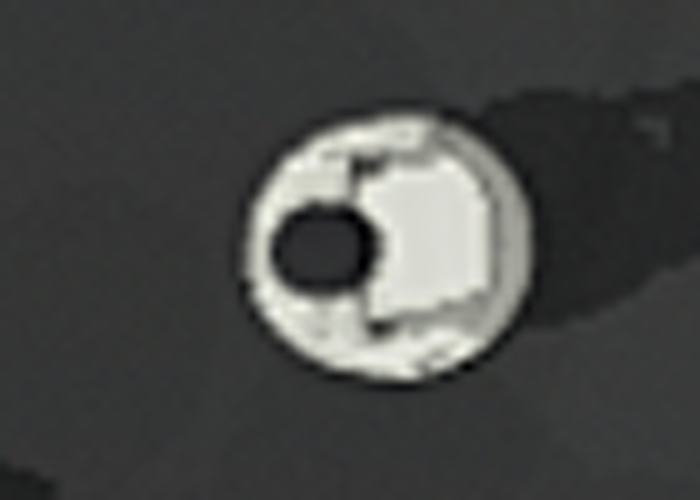

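The crop shows the standing steel head unmoved, with its knob at full pixel (231.9,309.4). The knob is black and the body white, so this is the right one.

```bash
python3 - <<'E'
from h import *
k=(231.85,309.35)
for z in(.135,.145,.152):print(plane('top',k,z).round(4))
print('foot',plane('top',(200+39.2-.45,285+24.5-.45),.012).round(4))
p=plane('top',k,.147); to((p[0],p[1],.26),(p[0],p[1],.124))
E
```

```text
[0.3855 0.2409 0.135 ]
[0.3855 0.2392 0.145 ]
[0.3856 0.2381 0.152 ]
foot [0.3852 0.2422 0.012 ]
t 1.15 at [ 0.429  -0.2283  0.3289] yaw 0.29 F [ 0.7  3.5 -0. ] w 0.0854
(np.float64(0.38555563460701175), np.float64(0.23890140776730012), 0.26) -> [ -1.38 -15.57   2.36] turn 0.04
(np.float64(0.38555563460701175), np.float64(0.23890140776730012), 0.124) -> [ -1.39 -15.55   6.89] turn 0.04
```

```bash
python3 -m pendant '[[[-1.38,-15.57,2.3,0],[-1.38,-15.57,2.3,0],[-1.38,-15.57,2.3,0],[-1.38,-15.57,2.3,0],[-1.38,-15.57,2.3,0],[-1.38,-15.57,2.3,0],[-1.38,-15.57,2.3,0],[-1.38,-15.57,2.3,0],[-1.38,-15.57,2.3,0],[-1.38,-15.57,2.3,0]]]' >/dev/null;python3 -m pendant '[[[0,0,0,0],[0,0,0,0],[0,0,0,0]]]'
python3 -c "
from h import *
to((.3855,.2393,.2),(.3855,.2393,.124))"
```

```text
time: 2.45
tool_pos: [0.3836, 0.2298, 0.2602]
tool_rot: [3.141, -0.002, 0.0]
force: [-0.0, -0.0, -0.2]
grip_width: 0.0856
gripper_force: 0.0
t 2.45 at [0.3836 0.2298 0.2602] yaw -0.07 F [-0.  -0.  -0.2] w 0.0856
(0.3855, 0.2393, 0.2) -> [ 0.06 -0.32  2.01] turn -0.01
(0.3855, 0.2393, 0.124) -> [ 0.06 -0.32  4.54] turn -0.01
```

```bash
python3 -m pendant '[[[0.06,-0.32,1,0],[0.06,-0.32,2,0],[0.06,-0.32,3,0],[0.06,-0.32,4,0],[0.06,-0.32,4.5,0],[0.06,-0.32,4.5,0],[0.06,-0.32,4.5,0]]]'
python3 -m pendant '[[[0,0,0,0],[0,0,0,0],[0,0,0,0],[0,0,0,0],[0,0,0,0],[0,0,0,0],[0,0,0,0],[0,0,0,0]]]' 1
```

```text
time: 3.15
tool_pos: [0.386, 0.24, 0.1264]
tool_rot: [-3.141, 0.002, -0.002]
force: [0.3, -0.4, 0.2]
grip_width: 0.0853
gripper_force: 0.0
time: 3.95
tool_pos: [0.3851, 0.2402, 0.1251]
tool_rot: [3.142, -0.001, -0.0]
force: [1.3, 0.3, 0.6]
grip_width: -0.0002
gripper_force: 0.0
```

```bash
python3 -m pendant '[[[0,0,-1,0],[0,0,-2,0],[0,0,-3,0],[0,0,-4,0],[0,0,-5,0],[0,0,-6,0],[0,0,-6,0],[0,0,-6,0],[0,0,-6,0]]]'
python3 - <<'E'
from h import *
for n in('top','side'):
    c=shot(n);np.savez(n+'_h.npz',**c)
s=arm.sense()['tool_pos'];H=s-[0,0,.123]
for n,w in(('top',60),('side',60)):
    q=proj(n,H+[0,0,.03]);x,y=q.astype(int);print(n,q)
    i=np.load(n+'_h.npz')['frame'][y-50:y+50,x-60:x+60]
    cv2.imwrite(f'pics/h_{n}.png',cv2.resize(i,(600,500),interpolation=cv2.INTER_CUBIC)[:,:,::-1])
a=cv2.imread('pics/h_top.png');b=cv2.imread('pics/h_side.png');cv2.imwrite('pics/h.png',cv2.resize(np.hstack([a,b]),(800,333)))
to((.598,-.2295,.3),(.598,-.2295,.24))
E
```

```text
time: 4.85
tool_pos: [0.3848, 0.2401, 0.3039]
tool_rot: [3.141, -0.001, -0.003]
force: [0.3, -0.3, -0.2]
grip_width: 0.0002
gripper_force: 0.0
top [226.88132255 309.99474596]
side [306.92506316 318.20398787]
t 4.95 at [0.3846 0.24   0.3037] yaw -0.03 F [-0.6  0.2 -0.8] w 0.0001
(0.598, -0.2295, 0.3) -> [ 7.12 15.65  0.12] turn -0.0
(0.598, -0.2295, 0.24) -> [ 7.13 15.64  2.12] turn -0.0
```

View pics/h.png

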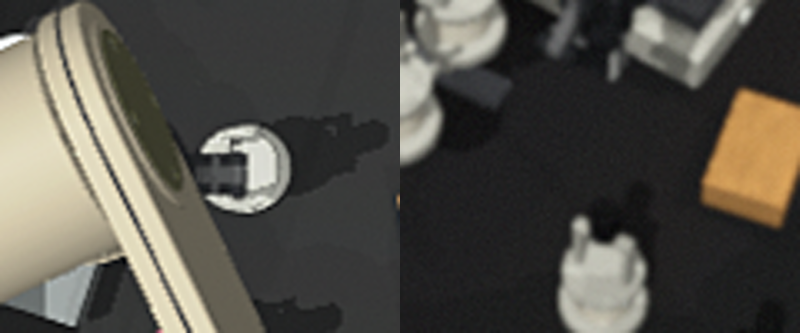

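The gripper closed on nothing (width about 0). The head still stands at top pixel about (239.5,309.5), and the fingertips are visible in the side view near (310,289). I check the tip's projection and whether the head moved.

```bash
python3 - <<'E'
from h import *
print('tip proj',proj('top',(.385,.24,.304)),proj('side',(.385,.24,.304)))
print('axis proj side', proj('side',(.3855,.2395,.152)),proj('side',(.3855,.2395,.0)),proj('side',(.3855,.2395,.06)))
for f in('side0.npz','side_h.npz','top0.npz','top_h.npz'):
    g=np.load(f)['frame'].astype(int)
    m=((g.min(2)>95)&(g.max(2)-g.min(2)<45)).astype(np.uint8)
    n,l,st,ce=cv2.connectedComponentsWithStats(m)
    for i in range(1,n):
        ref=(307,353) if 'side' in f else (240,309)
        if st[i,4]>60 and np.hypot(*(ce[i]-ref))<40: print(f,st[i],ce[i].round(1))
g=np.load('side_h.npz')['frame'];i=g[260:380,250:370]
cv2.imwrite('pics/m.png',cv2.resize(cv2.convertScaleAbs(i,alpha=2.2,beta=0),(600,600),interpolation=cv2.INTER_CUBIC)[:,:,::-1])
E
```

```text
tip proj [219.27364228 310.23066831] [307.10174872 296.24960333]
axis proj side [306.53172928 330.31701782] [306.11988295 358.59785366] [306.27347644 348.05083126]
side0.npz [294 333  26  39 719] [306.1 354. ]
side_h.npz [294 333  26  38 724] [306.1 353.9]
top0.npz [225 296  28  27 492] [239.4 309.3]
top_h.npz [226 296  27  27 405] [241.4 308.7]
```

View pics/m.png

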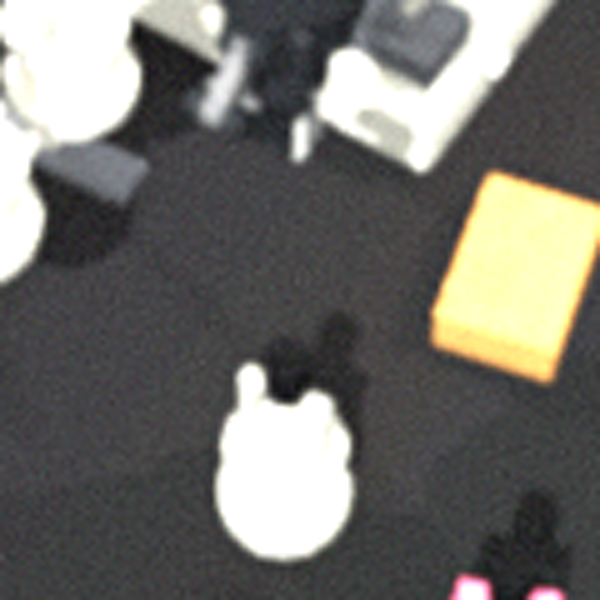

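```bash
python3 -m pendant '[[[1,5,0,0],[1,5,0,0],[1,5,0,0],[1,5,0,0],[1,5,1,0],[1,5,2,0],[1,5,3,0],[1,5,3,0],[1,5,3,0],[1,5,3,0]]]'
python3 - <<'E'
from h import *
s=arm.sense()['tool_pos'];out=[]
for n in('top','side'):
    c=shot(n);np.savez(n+'_h.npz',**c)
    q=proj(n,s);x,y=q.round().astype(int);print(n,q,s)
    f=c['frame'].copy()
    i=cv2.resize(cv2.convertScaleAbs(f[y-50:y+30,x-40:x+40],alpha=1.8),(400,400),interpolation=cv2.INTER_CUBIC)
    u=((q-[x-40,y-50]+.5)*5-.5).astype(int);cv2.circle(i,tuple(map(int,u)),4,(255,0,0),1);out.append(i)
cv2.imwrite('pics/g.png',np.hstack(out)[:,:,::-1])
E
```

```text
time: 5.95
tool_pos: [0.4159, 0.0906, 0.217]
tool_rot: [-3.141, 0.0, -0.003]
force: [0.2, -0.1, -0.1]
grip_width: 0.0004
gripper_force: 0.0
top [291.58340432 296.51079694] [0.41590148 0.09058485 0.21699399]
side [327.77507726 268.4529957 ] [0.41590148 0.09058485 0.21699399]
```

View pics/g.png

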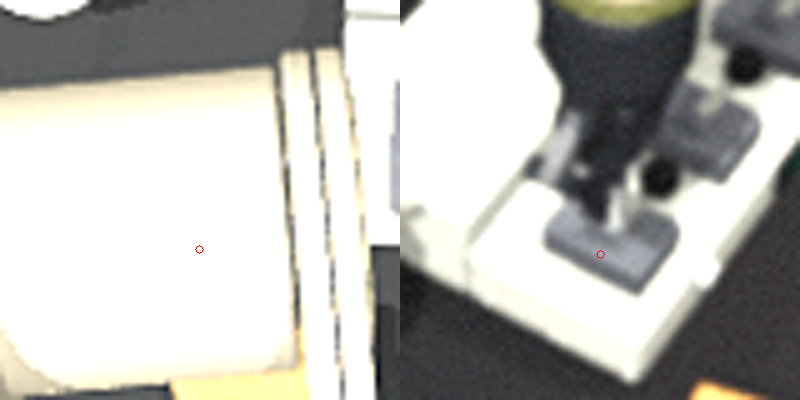

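The left half (top view) is hidden by the forearm. In the right half the stated TCP (crop 600,255) lies about 6 px below the visible finger end at about (603,226). I check this numerically, and also arm.grip_point_offset.

```bash
python3 - <<'E'
from h import *
print('gpo',arm.grip_point_offset,[a for a in dir(arm) if a[0]!='_'])
c=np.load('side_h.npz')['frame'].astype(int);o=C['side']['frame'].astype(int)
d=np.abs(c-o).max(2)
for r in range(250,276,1): print(r,d[r,316:346].tolist())
E
```

```text
gpo 0.0187 ['MotionError', 'camera', 'grip_point_offset', 'hand_in', 'sense']
250 [60, 60, 64, 70, 89, 115, 126, 128, 142, 152, 159, 155, 162, 162, 168, 169, 171, 161, 138, 118, 85, 51, 27, 12, 9, 9, 11, 17, 18, 23]
251 [71, 75, 74, 84, 104, 127, 121, 111, 109, 130, 145, 160, 169, 171, 165, 168, 162, 132, 100, 78, 53, 25, 9, 12, 5, 2, 8, 15, 27, 29]
252 [76, 78, 81, 95, 118, 137, 126, 106, 90, 105, 132, 158, 164, 169, 174, 170, 160, 112, 74, 44, 23, 9, 7, 14, 9, 4, 3, 17, 30, 40]
253 [88, 82, 87, 108, 131, 145, 141, 115, 85, 85, 106, 137, 157, 168, 169, 171, 152, 105, 55, 28, 14, 12, 14, 16, 8, 2, 4, 6, 23, 32]
254 [76, 85, 100, 121, 141, 143, 136, 111, 81, 72, 83, 103, 123, 137, 149, 151, 142, 97, 46, 19, 10, 8, 12, 16, 13, 12, 7, 3, 7, 12]
255 [32, 58, 87, 116, 139, 138, 115, 87, 71, 69, 70, 71, 81, 87, 89, 100, 105, 84, 37, 23, 17, 8, 9, 9, 10, 7, 4, 7, 10, 8]
256 [10, 9, 39, 76, 103, 107, 85, 66, 69, 68, 66, 63, 60, 44, 26, 26, 54, 57, 43, 37, 30, 16, 2, 3, 5, 4, 9, 13, 18, 21]
257 [21, 13, 2, 25, 52, 57, 48, 52, 61, 70, 69, 64, 55, 34, 16, 18, 12, 34, 44, 46, 36, 16, 1, 6, 6, 11
[... 1286 characters left out ...]
10, 11, 11, 10, 10, 12, 14, 9, 11, 17, 9, 9, 13, 15, 20, 21, 19]
270 [2, 6, 4, 2, 2, 3, 2, 2, 4, 1, 1, 3, 2, 4, 6, 8, 11, 17, 9, 11, 12, 10, 10, 11, 11, 19, 17, 20, 22, 19]
271 [3, 2, 4, 1, 3, 3, 1, 2, 1, 2, 3, 2, 7, 4, 2, 3, 8, 8, 10, 11, 13, 11, 10, 9, 14, 18, 22, 19, 19, 22]
272 [3, 1, 1, 3, 2, 2, 6, 6, 3, 2, 3, 3, 5, 5, 2, 3, 1, 1, 11, 9, 10, 10, 11, 13, 19, 21, 21, 21, 19, 19]
273 [1, 4, 4, 3, 5, 6, 1, 0, 1, 2, 3, 3, 3, 3, 3, 2, 2, 1, 2, 4, 10, 7, 7, 18, 18, 22, 19, 22, 24, 21]
274 [1, 1, 2, 6, 13, 10, 8, 4, 1, 3, 2, 4, 2, 3, 1, 3, 2, 4, 2, 4, 4, 14, 17, 20, 19, 21, 21, 21, 20, 15]
275 [8, 6, 8, 14, 19, 16, 16, 9, 6, 4, 3, 2, 4, 2, 2, 1, 3, 1, 1, 1, 8, 17, 18, 21, 23, 17, 23, 20, 18, 9]
```

```bash
python3 -m pendant '[[[1.3,-0.3,1,0],[1.3,-0.3,2,0],[1.3,-0.3,3,0],[1.3,-0.3,4,0],[1.3,-0.3,5,0],[1.3,-0.3,6,0],[1.3,-0.3,6,0],[1.3,-0.3,6,0]]]' |head -3
python3 -m pendant '[[[0,0,0.2,0],[0,0,0.4,0],[0,0,0.6,0],[0,0,0.7,0],[0,0,0.8,0],[0,0,0.8,0]]]'|sed -n 1,4p
python3 -c "
from h import *
s=arm.sense()['tool_pos']
for z in (.217,.235,.245,.255): print(z,plane('side',(330.5,262.5),z).round(4))"
```

```text
time: 6.85
tool_pos: [0.4546, 0.0993, 0.0362]
tool_rot: [-3.142, 0.001, -0.0]
time: 7.45
tool_pos: [0.4537, 0.0992, 0.0107]
tool_rot: [3.142, -0.001, -0.001]
force: [0.5, -0.3, -0.7]
0.217 [0.4198 0.0703 0.217 ]
0.235 [0.4134 0.0827 0.235 ]
0.245 [0.4099 0.0896 0.245 ]
0.255 [0.4064 0.0964 0.255 ]
```

```bash
for i in 1 2 3 4; do :; done; python3 -m pendant '[[[0,0,0.1,0],[0,0,0.2,0],[0,0,0.3,0],[0,0,0.3,0]]]'|sed -n 2,4p
python3 -m pendant '[[[0,0,0.1,0],[0,0,0.2,0],[0,0,0.2,0]]]'|sed -n 2,4p
```

```text
tool_pos: [0.4536, 0.0992, 0.0016]
tool_rot: [3.141, -0.001, -0.002]
force: [-0.3, -0.4, 0.6]
tool_pos: [0.4537, 0.0992, -0.0043]
tool_rot: [3.142, -0.001, -0.001]
force: [-1.1, -0.2, 0.2]
```

Stated z is -4 mm with no contact, so the fingers really do end higher than stated. I keep probing gently.

```bash
python3 -m pendant '[[[0,0,0.1,0],[0,0,0.2,0],[0,0,0.3,0],[0,0,0.3,0]]]'|sed -n 2,4p
python3 -m pendant '[[[0,0,0.1,0],[0,0,0.2,0],[0,0,0.2,0]]]'|sed -n 2,4p
python3 -c "
from h import *
c=shot('side');np.savez('side_h.npz',**c)
s=arm.sense()['tool_pos'];q=proj('side',s);print(q)
d=np.abs(c['frame'].astype(int)-C['side']['frame']).max(2)
x,y=q.astype(int)
for r in range(y-16,y+6): print(r,x-14,d[r,x-14:x+18].tolist())"
```

```text
tool_pos: [0.4536, 0.0992, -0.0134]
tool_rot: [3.141, -0.001, -0.002]
force: [-0.7, 0.6, 0.4]
tool_pos: [0.4537, 0.0992, -0.0193]
tool_rot: [3.141, -0.001, -0.001]
force: [0.1, -0.3, 0.2]
[311.92637654 313.0933034 ]
297 297 [3, 4, 5, 3, 8, 25, 56, 75, 75, 48, 20, 6, 7, 17, 10, 8, 11, 6, 5, 9, 7, 9, 12, 9, 10, 3, 1, 2, 2, 4, 2, 3]
298 297 [5, 4, 2, 8, 18, 40, 70, 84, 71, 44, 16, 3, 5, 12, 8, 3, 4, 2, 10, 12, 8, 6, 8, 7, 4, 4, 3, 1, 2, 3, 7, 0]
299 297 [2, 3, 3, 14, 41, 62, 80, 85, 67, 37, 8, 11, 10, 12, 8, 3, 3, 6, 2, 2, 4, 10, 9, 10, 3, 3, 1, 5, 4, 3, 2, 1]
300 297 [5, 8, 9, 20, 55, 80, 87, 82, 56, 30, 5, 7, 8, 3, 2, 8, 7, 5, 7, 23, 16, 4, 10, 5, 3, 3, 6, 4, 3, 5, 3, 2]
301 297 [4, 6, 10, 31, 61, 86, 87, 72, 56, 38, 21, 7, 4, 11, 3, 2, 3, 5, 17, 39, 26, 6, 2, 4, 4, 3, 4, 1, 4, 4, 3, 2]
302 297 [5, 15, 20, 46, 73, 90, 85, 58, 43, 46, 40, 23, 7, 9, 5, 8, 5, 4, 19, 40, 29, 10, 4, 3, 6, 3, 7, 2, 5, 2, 6, 1]
303 297 [7, 11, 30, 56, 77, 81, 75, 46, 32, 40, 46, 27, 9, 5, 13, 9, 2, 13, 32, 35, 26, 3, 5, 2, 1, 4, 2, 4, 4, 1, 3, 6]
304 297 [4, 11, 32, 62, 77, 79, 63, 31, 15, 17, 21, 6, 2, 10, 
[... 879 characters left out ...]
 3, 4, 2, 3, 1, 3, 6, 5, 4, 7, 4, 2, 2, 5, 3, 2, 4, 6, 2, 3, 1, 0]
313 297 [5, 4, 5, 3, 6, 4, 2, 2, 3, 5, 1, 5, 6, 3, 5, 2, 4, 2, 3, 4, 7, 4, 5, 5, 3, 3, 5, 3, 1, 5, 2, 4]
314 297 [2, 4, 2, 4, 2, 2, 5, 2, 7, 1, 2, 4, 4, 6, 4, 0, 6, 1, 7, 1, 3, 2, 4, 3, 3, 4, 3, 1, 4, 2, 1, 4]
315 297 [5, 6, 3, 8, 5, 6, 3, 1, 1, 7, 6, 4, 1, 5, 2, 5, 2, 3, 4, 1, 1, 4, 4, 4, 3, 8, 3, 1, 3, 1, 2, 2]
316 297 [3, 5, 4, 4, 3, 3, 4, 7, 5, 12, 0, 3, 6, 3, 2, 4, 2, 2, 2, 2, 4, 5, 3, 6, 2, 3, 4, 6, 2, 2, 3, 2]
317 297 [5, 2, 4, 6, 4, 4, 2, 1, 3, 2, 4, 1, 4, 1, 7, 2, 1, 5, 11, 5, 1, 2, 3, 8, 2, 4, 10, 6, 6, 2, 2, 3]
318 297 [5, 2, 5, 2, 5, 2, 7, 3, 10, 2, 2, 4, 4, 3, 4, 1, 4, 1, 3, 6, 4, 2, 4, 3, 6, 7, 5, 4, 3, 2, 6, 4]
```

```bash
python3 - <<'E'
from h import *
f=np.load('side_h.npz')['frame'];s=arm.sense();print(s['grip_width'],s['gripper_force'],s['force'].round(1),s['tool_pos'],s['joint_positions'].round(3))
i=cv2.resize(f[210:330,250:370],(600,600),interpolation=cv2.INTER_CUBIC)
i=(255*(i/255.)**.5).astype(np.uint8)
q=proj('side',s['tool_pos']);u=((q-[250,210]+.5)*5).astype(int);cv2.circle(i,tuple(map(int,u)),4,(255,0,0),1)
cv2.imwrite('pics/n.png',i[:,:,::-1])
print(plane('side',(314,310.5),0),plane('side',(302,305.5),0))
E
```

```text
-0.00016994663743278698 0.0 [ 0.   0.6 -0.1] [ 0.45382321  0.09920195 -0.01909556] [ 0.105 -0.006  2.051  0.     1.097  1.676]
[0.44739891 0.09868923 0.        ] [4.86035587e-01 1.03020203e-01 2.22044605e-16]
```

View pics/n.png

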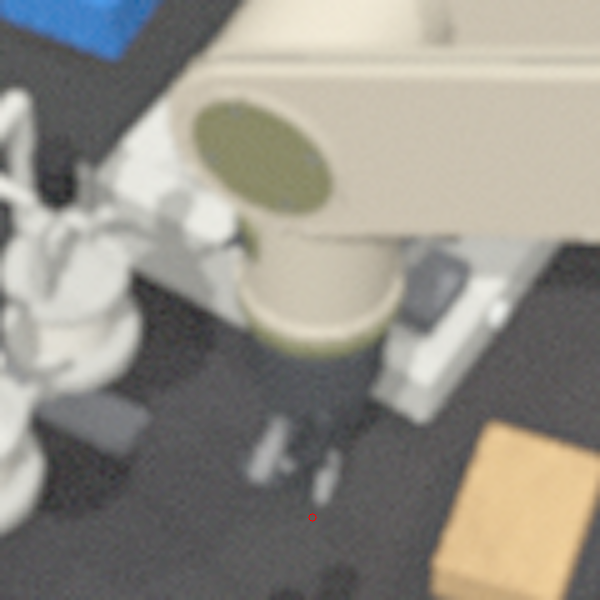

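The picture shows the fingertip at about full pixel (315,311), near the bench, while the stated TCP is 19 mm below it. The dark marks at (290,585) and (340,575) are head_d's knob and its shadow. I keep probing for contact.

```bash
python3 -m pendant '[[[0,0,0.1,0],[0,0,0.1,0]]]'|sed -n 2,4p
python3 -m pendant '[[[0,0,0.1,0],[0,0,0.1,0]]]'|sed -n 2,4p
python3 -m pendant '[[[0,0,0.1,0],[0,0,0.1,0]]]'|sed -n 2,4p
```

```text
tool_pos: [0.4539, 0.0992, -0.0221]
tool_rot: [3.142, -0.001, -0.001]
force: [0.8, 0.1, -0.2]
tool_pos: [0.4538, 0.0992, -0.0252]
tool_rot: [3.142, -0.001, -0.001]
force: [0.4, 0.7, -1.2]
tool_pos: [0.4538, 0.0992, -0.0282]
tool_rot: [3.142, -0.001, -0.001]
force: [0.4, 0.5, 0.1]
```

```bash
python3 -m pendant '[[[0,0,0.1,0],[0,0,0.1,0]]]'|sed -n 2,4p
python3 -m pendant '[[[0,0,0.1,0],[0,0,0.1,0]]]'|sed -n 2,4p
python3 -m pendant '[[[0,0,0.1,0],[0,0,0.1,0]]]'|sed -n 2,4p
python3 - <<'E'
from h import *
c=shot('side');o=np.load('side_h.npz')['frame']
p=arm.sense()['tool_pos'];print(p,proj('side',p))
d=np.abs(c['frame'].astype(int)-C['side']['frame']).max(2)
for r in range(298,322): print(r,295,d[r,295:325].tolist())
E
```

```text
tool_pos: [0.4538, 0.0992, -0.0312]
tool_rot: [3.142, -0.001, -0.001]
force: [0.5, 0.7, -0.5]
tool_pos: [0.4542, 0.0992, -0.034]
tool_rot: [-3.142, 0.001, -0.0]
force: [0.8, 0.4, 0.8]
tool_pos: [0.4544, 0.0993, -0.0342]
tool_rot: [3.141, -0.0, -0.002]
force: [-17.5, -2.5, 36.9]
[ 0.4543861   0.09928094 -0.03416706] [311.67077625 315.72263496]
298 295 [4, 3, 2, 1, 2, 4, 4, 6, 32, 54, 58, 43, 21, 9, 3, 11, 13, 5, 4, 2, 5, 12, 8, 10, 5, 9, 8, 3, 5, 1]
299 295 [4, 1, 2, 4, 4, 3, 5, 17, 48, 68, 65, 41, 19, 8, 6, 13, 6, 13, 7, 4, 3, 9, 6, 7, 5, 14, 8, 3, 7, 4]
300 295 [4, 4, 5, 3, 3, 3, 8, 27, 60, 81, 67, 41, 4, 4, 11, 10, 8, 13, 12, 11, 4, 11, 6, 11, 12, 1, 2, 1, 1, 1]
301 295 [2, 2, 2, 2, 3, 7, 19, 53, 73, 82, 73, 42, 6, 5, 9, 9, 8, 6, 5, 9, 4, 3, 9, 9, 7, 5, 2, 3, 3, 2]
302 295 [1, 3, 4, 6, 1, 21, 42, 73, 85, 83, 65, 29, 2, 12, 7, 12, 7, 5, 2, 7, 3, 15, 4, 3, 4, 3, 6, 4, 6, 1]
303 295 [1, 3, 5, 3, 6, 29, 56, 78, 90, 78, 55, 25, 3, 10, 7, 3, 3, 4, 7, 7, 15, 29, 20, 4, 4, 5, 1, 2, 1, 4]
304 295 [5, 5, 9, 10, 18, 35, 66, 84, 86, 70, 50, 36, 18, 2, 3, 11, 3, 7, 4, 2, 23, 42, 28, 5, 4, 2, 5,
[... 1088 characters left out ...]
 3, 2]
315 295 [5, 2, 2, 4, 3, 2, 1, 5, 4, 2, 3, 4, 7, 2, 3, 1, 2, 2, 2, 3, 3, 1, 3, 5, 4, 7, 2, 3, 3, 7]
316 295 [5, 4, 6, 3, 3, 3, 3, 6, 2, 3, 6, 10, 1, 5, 1, 6, 0, 3, 5, 1, 3, 3, 4, 3, 3, 2, 3, 6, 2, 2]
317 295 [3, 3, 2, 4, 4, 8, 4, 6, 2, 5, 2, 4, 7, 2, 6, 4, 8, 2, 2, 4, 5, 1, 5, 2, 2, 7, 3, 6, 8, 6]
318 295 [2, 2, 2, 5, 5, 4, 5, 5, 3, 5, 6, 4, 4, 4, 5, 6, 4, 3, 1, 1, 5, 3, 2, 4, 4, 6, 5, 5, 5, 3]
319 295 [6, 4, 3, 4, 3, 4, 5, 3, 3, 3, 2, 6, 3, 6, 4, 4, 2, 4, 1, 2, 2, 2, 4, 2, 5, 1, 4, 3, 4, 4]
320 295 [3, 5, 7, 4, 2, 3, 6, 5, 5, 6, 3, 4, 5, 6, 8, 6, 2, 3, 4, 4, 4, 5, 5, 4, 4, 1, 1, 4, 2, 1]
321 295 [2, 4, 4, 5, 6, 7, 4, 2, 8, 6, 5, 1, 2, 6, 4, 4, 5, 2, 4, 5, 4, 1, 3, 4, 7, 3, 6, 4, 4, 4]
```

Contact came at stated z = -34 mm, so the fingers end about 33 mm higher than stated, if this is constant. I retract and probe at a second radius, to tell a plain length offset from a joint-type error.

```bash
python3 -m pendant '[[[0,0,-1,0],[0,0,-2.5,0],[0,0,-4,0],[0,0,-5.5,0],[0,0,-7,0],[0,1,-8.5,0],[2,2.5,-9.5,0],[3.5,4,-9.5,0],[5,5,-9.5,0],[5,5,-9.5,0]]]'|sed -n 1,4p
python3 -m pendant '[[[1.5,0,0,0],[3,0,0,0],[4.2,0,1,0],[4.2,0,2.5,0],[4.2,0,4,0],[4.2,0,5,0],[4.2,0,5,0],[4.2,0,5,0]]]'|sed -n 1,4p
python3 - <<'E'
from h import *
for n in('top','side'):
    c=shot(n);np.savez(n+'_p.npz',**c)
    p=arm.sense()['tool_pos'];print(n,p.round(4),proj(n,p).round(1),proj(n,p+[0,0,.033]).round(1))
E
```

```text
time: 11.15
tool_pos: [0.6056, -0.0524, 0.2487]
tool_rot: [3.141, -0.001, 0.002]
force: [0.6, 1.1, 0.1]
time: 11.95
tool_pos: [0.7297, -0.0509, 0.0982]
tool_rot: [-3.141, 0.001, 0.002]
force: [0.6, 0.6, 1.3]
top [ 0.7312 -0.0511  0.1006] [348.7 176.3] [349.6 173. ]
side [ 0.732  -0.0512  0.1019] [262.1 216.1] [261.4 208.7]
```

```bash
python3 -m pendant '[[[0,0,1,0],[0,0,2,0],[0,0,3,0],[0,0,3.6,0],[0,0,3.6,0],[0,0,3.6,0]]]'|sed -n 2,4p
python3 -m pendant '[[[0,0,0.2,0],[0,0,0.4,0],[0,0,0.4,0]]]'|sed -n 2,4p
python3 -m pendant '[[[0,0,0.2,0],[0,0,0.2,0]]]'|sed -n 2,4p
python3 - <<'E'
from h import *
for n in('top','side'):
    c=np.load(n+'_p.npz')['frame'];o=C[n]['frame'].astype(int)
    q=proj(n,[.7312,-.0511,.134]);x,y=q.round().astype(int)
    d=np.abs(c.astype(int)-o).max(2);print(n,'cols from',x-14)
    for r in range(y-8,y+12): print(r,d[r,x-14:x+15].tolist())
E
```

```text
tool_pos: [0.7313, -0.0511, -0.0077]
tool_rot: [3.141, -0.001, 0.004]
force: [-0.5, 0.3, 0.9]
tool_pos: [0.7298, -0.0509, -0.0221]
tool_rot: [-3.142, 0.001, 0.001]
force: [-1.3, -0.3, 0.2]
tool_pos: [0.7294, -0.0508, -0.0288]
tool_rot: [-3.141, 0.001, 0.002]
force: [-0.4, 0.2, -0.7]
top cols from 336
165 [11, 14, 7, 5, 7, 4, 5, 20, 43, 69, 82, 122, 144, 122, 102, 84, 76, 66, 63, 64, 58, 56, 58, 54, 56, 59, 65, 68, 82]
166 [10, 4, 5, 1, 4, 10, 4, 5, 8, 34, 56, 66, 82, 117, 139, 126, 113, 105, 107, 102, 96, 95, 90, 90, 89, 85, 87, 93, 105]
167 [2, 8, 1, 6, 2, 7, 4, 13, 14, 7, 15, 41, 60, 63, 67, 89, 115, 146, 166, 151, 145, 141, 139, 148, 143, 115, 93, 70, 50]
168 [6, 10, 6, 1, 4, 10, 2, 10, 9, 12, 14, 8, 16, 43, 69, 71, 66, 63, 63, 68, 79, 77, 72, 63, 54, 50, 48, 39, 23]
169 [3, 12, 9, 5, 12, 3, 10, 10, 10, 10, 13, 14, 14, 7, 9, 19, 39, 56, 57, 62, 70, 70, 60, 47, 36, 17, 17, 14, 14]
170 [4, 8, 6, 8, 5, 7, 6, 8, 11, 11, 10, 9, 11, 12, 16, 17, 14, 10, 10, 10, 13, 12, 13, 12, 12, 15, 20, 17, 18]
171 [4, 6, 14, 9, 9, 7, 9, 12, 12, 10, 9, 9, 11, 11, 14, 13, 16, 15, 18, 19, 19, 22, 22, 20,
[... 2849 characters left out ...]
5, 15]
214 [4, 5, 4, 2, 3, 7, 8, 6, 7, 5, 3, 5, 3, 6, 7, 5, 8, 16, 22, 34, 43, 56, 56, 46, 33, 20, 15, 10, 16]
215 [1, 7, 2, 2, 4, 5, 6, 4, 5, 4, 7, 3, 4, 6, 9, 7, 3, 3, 12, 12, 27, 46, 53, 50, 35, 22, 16, 16, 15]
216 [5, 2, 1, 2, 2, 3, 5, 3, 3, 2, 5, 5, 9, 4, 8, 3, 6, 5, 6, 12, 18, 32, 42, 42, 34, 25, 16, 20, 23]
217 [1, 2, 2, 3, 3, 0, 6, 1, 3, 2, 1, 5, 4, 11, 4, 9, 5, 4, 6, 3, 7, 10, 24, 33, 34, 27, 19, 20, 22]
218 [3, 2, 2, 3, 2, 4, 2, 6, 4, 3, 1, 3, 2, 3, 7, 1, 5, 5, 5, 5, 4, 9, 11, 16, 19, 20, 19, 17, 15]
219 [6, 3, 4, 1, 4, 2, 3, 1, 2, 2, 1, 2, 3, 3, 3, 3, 2, 3, 6, 3, 8, 7, 3, 8, 9, 15, 8, 8, 9]
220 [4, 4, 2, 2, 2, 4, 1, 1, 2, 3, 4, 4, 4, 2, 6, 1, 5, 2, 4, 3, 8, 4, 5, 8, 3, 4, 4, 2, 3]
```

Top view: the two pad edges lie symmetrically at columns 348 and 352, where the stated x/y puts them, so the offset is vertical only. I finish the second probe.

```bash
python3 -m pendant '[[[0,0,0.1,0],[0,0,0.1,0]]]'|sed -n 2,4p
python3 -m pendant '[[[0,0,0.07,0],[0,0,0.07,0]]]'|sed -n 2,4p
python3 -m pendant '[[[0,0,0.07,0],[0,0,0.07,0]]]'|sed -n 2,4p
```

```text
tool_pos: [0.7297, -0.0509, -0.0314]
tool_rot: [-3.141, 0.001, 0.001]
force: [0.7, 0.4, -0.1]
tool_pos: [0.7299, -0.0509, -0.0332]
tool_rot: [-3.142, 0.001, 0.0]
force: [0.1, -0.0, 0.1]
tool_pos: [0.7304, -0.051, -0.0339]
tool_rot: [3.141, -0.001, 0.001]
force: [-3.5, 0.2, 4.5]
```

The offset is a constant +34 mm in z, so I command heights 34 mm lower. I lift away and recheck head_d.

```bash
python3 -m pendant '[[[0,0,-1.5,0],[0,0,-3,0],[0,0,-4.5,0],[0,0,-6,0],[0,0,-7.5,0],[-1,0,-9,0],[-2.5,0,-9.5,0],[-4,0,-9.5,0],[-4,0,-9.5,0]]]' -1|sed -n 1,4p
cat >> h.py <<'E'
def spools(f,n='top'):
    g=f.astype(int);m=((g.min(2)>95)&(g.max(2)-g.min(2)<45)).astype(np.uint8)
    k,l,st,ce=cv2.connectedComponentsWithStats(m)
    return [(st[i].tolist(),ce[i].round(1).tolist()) for i in range(1,k) if 250<st[i,4]<900]
E
python3 - <<'E'
from h import *
c=shot('top','t3.png')
for s in spools(c['frame']): print(s)
to((.48,0,.24),(.3855,.2395,.2),(.3855,.2395,.087))
E
```

```text
time: 14.65
tool_pos: [0.6041, -0.0504, 0.2489]
tool_rot: [-3.141, 0.001, 0.007]
force: [-0.0, -0.5, -0.5]
([292, 140, 30, 35, 689], [308.0, 157.2])
([113, 253, 35, 28, 670], [131.5, 267.2])
([224, 296, 29, 27, 510], [239.5, 309.4])
([497, 296, 45, 31, 739], [517.1, 312.5])
([160, 327, 36, 30, 676], [177.8, 341.4])
t 14.7 at [ 0.6071 -0.0506  0.2497] yaw -0.05 F [ 0.6 -0.4  1.4] w 0.0857
(0.48, 0, 0.24) -> [-4.24 -1.68  0.33] turn -0.01
(0.3855, 0.2395, 0.2) -> [-7.39 -9.66  1.67] turn -0.01
(0.3855, 0.2395, 0.087) -> [-7.39 -9.66  5.43] turn -0.01
```

```bash
python3 -m pendant '[[[-2,-2,0,0],[-4,-4,0.5,0],[-6,-6,1,0],[-7.39,-8,1.3,0],[-7.39,-9.6,1.6,0],[-7.39,-9.6,1.6,0],[-7.39,-9.6,1.6,0],[-7.39,-9.6,1.6,0],[-7.39,-9.6,1.6,0],[-7.39,-9.6,1.6,0]]]'|sed -n 1,4p
python3 -c "
from h import *
to((.3855,.2395,.087))"
```

```text
time: 15.7
tool_pos: [0.3893, 0.2377, 0.2025]
tool_rot: [3.142, 0.002, 0.001]
force: [0.6, 0.4, 0.5]
t 15.7 at [0.3893 0.2377 0.2025] yaw 0.06 F [0.6 0.4 0.5] w 0.0855
(0.3855, 0.2395, 0.087) -> [-0.13 -0.06  3.85] turn 0.01
```

```bash
python3 -m pendant '[[[-0.13,-0.06,0.8,0],[-0.13,-0.06,1.6,0],[-0.13,-0.06,2.4,0],[-0.13,-0.06,3.2,0],[-0.13,-0.06,3.8,0],[-0.13,-0.06,3.85,0],[-0.13,-0.06,3.85,0]]]'|sed -n 2,4p
python3 -m pendant '[[[0,0,0,0],[0,0,0,0],[0,0,0,0],[0,0,0,0],[0,0,0,0],[0,0,0,0],[0,0,0,0],[0,0,0,0]]]' 1
```

```text
tool_pos: [0.3854, 0.2383, 0.0869]
tool_rot: [3.141, -0.003, -0.0]
force: [-0.2, -0.2, -0.2]
time: 17.2
tool_pos: [0.385, 0.2395, 0.0872]
tool_rot: [-3.141, 0.001, -0.002]
force: [-0.8, 1.8, 5.6]
grip_width: 0.0224
gripper_force: 59.1
```

```bash
python3 -m pendant '[[[0,0,-0.5,0],[0,0,-1.5,0],[0,0,-3,0],[0,0,-4.5,0],[0,0,-6,0],[0,0,-6.4,0],[0,0,-6.4,0],[0,0,-6.4,0]]]'
python3 -m pendant '[[[0,1,0,0],[0.4,2,0,0],[0.8,3,0,0],[1.3,4,0,0],[1.8,5,0,0],[2.3,6,0,0],[2.8,7,0,0],[3.3,8,0,0],[3.8,9,0,0],[4.3,10,0,0]]]'|sed -n 2,4p
python3 -m pendant '[[[0.7,1,0,0],[1.4,2,0,0],[2,3,0,0],[2.4,4,0,0],[2.7,5,0,0],[2.8,5.5,0,0],[2.8,5.63,0,0],[2.8,5.63,0,0],[2.8,5.63,0,0],[2.8,5.63,0,0]]]'
python3 - <<'E'
from h import *
for n in('top','side'):
    c=shot(n,n+'_c.png');np.savez(n+'_c.npz',**c)
to((.598,-.2295,.22),(.598,-.2295,.177))
E
```

```text
time: 18.0
tool_pos: [0.3839, 0.2387, 0.2763]
tool_rot: [3.14, -0.001, -0.004]
force: [0.0, 0.7, -3.3]
grip_width: 0.0225
gripper_force: 59.2
tool_pos: [0.5124, -0.0621, 0.2748]
tool_rot: [-3.14, 0.001, 0.008]
force: [0.2, 0.6, -1.9]
time: 20.0
tool_pos: [0.5973, -0.2287, 0.2787]
tool_rot: [-3.141, -0.001, -0.0]
force: [-0.5, 0.3, -1.7]
grip_width: 0.0224
gripper_force: 59.4
t 20.1 at [ 0.5975 -0.2289  0.279 ] yaw 0.04 F [ 1.   0.3 -1.6] w 0.0223
(0.598, -0.2295, 0.22) -> [0.02 0.02 1.97] turn 0.01
(0.598, -0.2295, 0.177) -> [0.02 0.02 3.4 ] turn 0.01
```

```bash
python3 -m pendant '[[[0.02,0.02,0.6,0],[0.02,0.02,1.2,0],[0.02,0.02,1.7,0],[0.02,0.02,1.7,0],[0.02,0.02,1.7,0]]]'|sed -n 2,4p
python3 -m pendant '[[[0,0,0.15,0],[0,0,0.3,0],[0,0,0.45,0],[0,0,0.6,0],[0,0,0.6,0]]]'|sed -n 2,4p
```

```text
tool_pos: [0.5978, -0.2303, 0.2276]
tool_rot: [-3.141, 0.0, 0.001]
force: [-0.2, 0.2, -1.4]
tool_pos: [0.5975, -0.2303, 0.2083]
tool_rot: [-3.141, 0.001, 0.002]
force: [0.3, 0.9, -1.8]
```

```bash
python3 -m pendant '[[[0,0,0.2,0],[0,0,0.4,0],[0,0,0.6,0],[0,0,0.8,0],[0,0,0.8,0]]]'|sed -n 2,4p
python3 -m pendant '[[[0,0,0.1,0],[0,0,0.2,0],[0,0,0.25,0],[0,0,0.25,0]]]'|sed -n 2,4p
```

```text
tool_pos: [0.5972, -0.2302, 0.1838]
tool_rot: [-3.141, 0.001, 0.003]
force: [0.9, 0.5, -2.0]
tool_pos: [0.5978, -0.2304, 0.1777]
tool_rot: [-3.141, 0.001, 0.001]
force: [0.9, 0.2, -2.0]
```

```bash
python3 -m pendant '[[[0,0,0.04,0],[0,0,0.06,0],[0,0,0.06,0]]]'|sed -n 2,4p
python3 -m pendant '[[[0,0,0.04,0],[0,0,0.06,0],[0,0,0.06,0]]]'|sed -n 2,4p
```

```text
tool_pos: [0.5984, -0.2306, 0.1771]
tool_rot: [3.141, -0.001, 0.002]
force: [-0.9, 0.8, 4.1]
tool_pos: [0.5989, -0.2308, 0.1772]
tool_rot: [3.14, -0.001, 0.005]
force: [-3.0, 1.5, 11.1]
```

Seated: contact came at tool z 0.177, exactly as predicted. I release, rise and recheck the hanging heads.

```bash
python3 -m pendant '[[[0,0,-0.1,0],[0,0,-0.1,0],[0,0,-0.1,0],[0,0,-0.1,0],[0,0,-0.1,0],[0,0,-0.1,0]]]' -1|sed -n 5p
python3 -m pendant '[[[0,0,-1,0],[0,0,-2,0],[0,0,-3,0],[0,0,-4,0],[-1,0,-5,0],[-2.5,0,-5,0],[-4,-1,-5,0],[-4,-2.5,-5,0],[-4,-4,-5,0],[-4,-4,-5,0]]]'|sed -n 2,4p
python3 - <<'E'
from h import *
c=shot('top','t4.png');np.savez('top_4.npz',**c);f=c['frame']
d=shot('side','s4.png');np.savez('side_4.npz',**d)
q=lambda p:(130+(p[0]+.5)/4-.5,190+(p[1]+.5)/4-.5)
for p in((497,150),(314,166)):
    print([plane('top',q(p),z).round(4).tolist() for z in(.305,.314)])
a=np.abs(f.astype(int)-C['top']['frame'])[195:265,185:275];print('rack diff',a.mean(),(a.max(2)>60).sum())
g=f.max(2)
for x0,y0 in((254,227),(208,231)):
    w=(g[y0-8:y0+9,x0-8:x0+9]<38).astype(np.uint8);n,l,st,ce=cv2.connectedComponentsWithStats(w)
    print([(st[i].tolist(),(ce[i]+[x0-8,y0-8]).round(1).tolist()) for i in range(1,n) if st[i,4]>25])
to((.5,.1,.36),(.563,.168,.30),(.563,.168,.251))
E
```

```text
grip_width: 0.0855
tool_pos: [0.4779, -0.1062, 0.3283]
tool_rot: [-3.14, -0.006, -0.003]
force: [0.5, -1.1, 0.3]
[[0.5636, 0.1697, 0.305], [0.5622, 0.1686, 0.314]]
[[0.5545, 0.2684, 0.305], [0.5532, 0.2665, 0.314]]
rack diff 4.783439153439153 0
[([3, 3, 11, 12, 36], [254.8, 227.6])]
[([6, 5, 9, 9, 26], [211.4, 233.4])]
t 24.3 at [ 0.4781 -0.1098  0.3278] yaw 0.1 F [ 0.6 -0.8  0.1] w 0.0855
(0.5, 0.1, 0.36) -> [ 0.74 -6.99 -1.08] turn 0.01
(0.563, 0.168, 0.3) -> [ 2.84 -9.25  0.92] turn 0.01
(0.563, 0.168, 0.251) -> [ 2.84 -9.25  2.56] turn 0.01
```

```bash
python3 -m pendant '[[[0.5,-1.5,-0.3,0],[0.74,-3,0,0],[1,-4.5,0,0],[1.5,-6,0,0],[2,-7.5,0.2,0],[2.5,-8.7,0.4,0],[2.84,-9.25,0.5,0],[2.84,-9.25,0.5,0],[2.84,-9.25,0.5,0],[2.84,-9.25,0.5,0]]]'|sed -n 1,2p
python3 -c "
from h import *
to((.563,.169,.251))"
```

```text
time: 25.3
tool_pos: [0.5636, 0.1654, 0.3125]
t 25.3 at [0.5636 0.1654 0.3125] yaw -0.13 F [ 0.5 -0.1  1. ] w 0.0856
(0.563, 0.169, 0.251) -> [-0.02 -0.12  2.05] turn -0.02
```

```bash
python3 -m pendant '[[[0,-0.1,0.6,0],[0,-0.1,1.2,0],[0,-0.1,1.7,0],[0,-0.1,2.05,0],[0,-0.1,2.05,0],[0,-0.1,2.05,0]]]'|sed -n 2,4p
python3 -m pendant '[[[0,0,0,0],[0,0,0,0],[0,0,0,0],[0,0,0,0],[0,0,0,0],[0,0,0,0],[0,0,0,0],[0,0,0,0]]]' 1
```

```text
tool_pos: [0.5635, 0.1697, 0.2514]
tool_rot: [-3.142, 0.001, -0.001]
force: [-1.1, 0.4, -0.3]
time: 26.7
tool_pos: [0.5635, 0.1699, 0.2513]
tool_rot: [3.141, -0.001, 0.001]
force: [-0.3, -1.8, 4.6]
grip_width: 0.0221
gripper_force: 58.6
```

```bash
python3 -m pendant '[[[0,0,-0.3,0],[0,0,-0.6,0],[0,0,-0.93,0],[0,0,-0.93,0],[0,0,-0.93,0]]]'|sed -n 2,5p
python3 -m pendant '[[[-0.5,0.03,0,0],[-1.2,0.08,0,0],[-2,0.14,0,0],[-2.8,0.2,0,0],[-3.5,0.24,0,0],[-4.1,0.28,0,0],[-4.1,0.28,0,0],[-4.1,0.28,0,0]]]'
```

```text
tool_pos: [0.5636, 0.1701, 0.2793]
tool_rot: [-3.141, 0.001, -0.001]
force: [0.2, 0.6, -2.8]
grip_width: 0.0224
time: 28.0
tool_pos: [0.4404, 0.1617, 0.2787]
tool_rot: [-3.142, 0.0, -0.001]
force: [0.0, -0.5, -2.3]
grip_width: 0.0225
gripper_force: 59.0
```

```bash
python3 -m pendant '[[[0.3,1,0,0],[0.8,2,0,0],[1.4,3,0,0],[2,4,0,0],[2.7,5,0,0],[3.4,6,0,0],[4.1,7,0,0],[4.7,8,0,0],[5.1,9,0,0],[5.32,9.72,0,0]]]'|sed -n 2p
python3 -m pendant '[[[0,0,0,0],[0,0,0,0],[0,0,0,0]]]'|sed -n 2,4p
python3 -c "
from h import *
to((.5995,-.1302,.23))"
```

```text
tool_pos: [0.6008, -0.1325, 0.2773]
tool_pos: [0.5998, -0.1294, 0.2783]
tool_rot: [-3.141, 0.0, 0.001]
force: [-0.5, 0.2, -1.9]
t 29.3 at [ 0.5998 -0.1294  0.2783] yaw -0.01 F [-0.5  0.2 -1.9] w 0.0225
(0.5995, -0.1302, 0.23) -> [-0.01  0.03  1.61] turn -0.0
```

```bash
python3 -m pendant '[[[0,0.03,0.6,0],[0,0.03,1.2,0],[0,0.03,1.6,0],[0,0.03,1.6,0],[0,0.03,1.6,0]]]'|sed -n 2,4p
python3 -m pendant '[[[0,0,0.15,0],[0,0,0.3,0],[0,0,0.45,0],[0,0,0.6,0],[0,0,0.6,0]]]'|sed -n 2,4p
python3 -m pendant '[[[0,0,0.1,0],[0,0,0.2,0],[0,0,0.3,0],[0,0,0.4,0],[0,0,0.4,0]]]'|sed -n 2,4p
```

```text
tool_pos: [0.5998, -0.1305, 0.2312]
tool_rot: [-3.142, -0.0, -0.0]
force: [0.1, -0.3, -1.8]
tool_pos: [0.5993, -0.1308, 0.2116]
tool_rot: [-3.141, 0.001, 0.003]
force: [-0.5, 0.2, -2.4]
tool_pos: [0.5995, -0.1308, 0.2]
tool_rot: [-3.141, 0.001, 0.002]
force: [-0.5, -0.4, -2.7]
```

```bash
python3 -m pendant '[[[0,0,0.2,0],[0,0,0.4,0],[0,0,0.6,0],[0,0,0.68,0],[0,0,0.68,0]]]'|sed -n 2,4p
python3 -m pendant '[[[0,0,0.05,0],[0,0,0.1,0],[0,0,0.12,0],[0,0,0.12,0]]]'|sed -n 2,4p
```

```text
tool_pos: [0.5993, -0.1308, 0.1795]
tool_rot: [-3.141, 0.001, 0.002]
force: [0.7, -0.2, -2.7]
tool_pos: [0.6002, -0.1311, 0.1776]
tool_rot: [3.141, -0.001, 0.002]
force: [-0.4, 0.5, 2.1]
```

```bash
python3 -m pendant '[[[0,0,0,0],[0,0,0,0],[0,0,0,0],[0,0,0,0],[0,0,0,0],[0,0,0,0]]]' -1|sed -n 5p
python3 -m pendant '[[[0,0,-1,0],[0,0,-2,0],[0,0,-3,0],[0,0,-4,0],[-1,0,-5,0],[-2,-1,-5,0],[-3,-2.5,-5,0],[-3,-4,-5,0],[-3,-5.5,-5,0],[-3,-5.5,-5,0]]]'|sed -n 2,4p
python3 -c "
from h import *
c=shot('top','t5.png');a=np.abs(c['frame'].astype(int)-C['top']['frame'])[200:260,190:235];print(a.mean(),(a.max(2)>60).sum())
to((.554,.2675,.33),(.554,.2675,.251))"
```

```text
grip_width: 0.0855
tool_pos: [0.5094, 0.0389, 0.3273]
tool_rot: [-3.14, -0.008, -0.002]
force: [-0.6, -0.9, 1.7]
5.047654320987655 0
t 33.35 at [0.5096 0.0365 0.3272] yaw 0.23 F [ 0.2 -0.6  0.7] w 0.0856
(0.554, 0.2675, 0.33) -> [ 1.51 -7.69 -0.09] turn 0.03
(0.554, 0.2675, 0.251) -> [ 1.51 -7.69  2.54] turn 0.03
```

```bash
python3 -m pendant '[[[0.3,-1.5,-0.1,0],[0.6,-3,-0.1,0],[0.9,-4.5,-0.1,0],[1.2,-6,0,0],[1.51,-7.2,0.2,0],[1.51,-7.69,0.4,0],[1.51,-7.69,0.4,0],[1.51,-7.69,0.4,0],[1.51,-7.69,0.4,0]]]'|sed -n 1,2p
python3 -c "
from h import *
to((.554,.2675,.251))"
```

```text
time: 34.25
tool_pos: [0.5558, 0.263, 0.3154]
t 34.25 at [0.5558 0.263  0.3154] yaw -0.13 F [ 0.1 -0.   0. ] w 0.0856
(0.554, 0.2675, 0.251) -> [-0.06 -0.15  2.15] turn -0.02
```

```bash
python3 -m pendant '[[[-0.04,-0.12,0.6,0],[-0.04,-0.12,1.2,0],[-0.04,-0.12,1.8,0],[-0.04,-0.12,2.15,0],[-0.04,-0.12,2.15,0],[-0.04,-0.12,2.15,0]]]'|sed -n 2,4p
python3 -m pendant '[[[0,0,0,0],[0,0,0,0],[0,0,0,0],[0,0,0,0],[0,0,0,0],[0,0,0,0],[0,0,0,0],[0,0,0,0]]]' 1
python3 -m pendant '[[[0,0,-0.3,0],[0,0,-0.6,0],[0,0,-0.93,0],[0,0,-0.93,0],[0,0,-0.93,0]]]'|sed -n 2,5p
```

```text
tool_pos: [0.5544, 0.2678, 0.2513]
tool_rot: [-3.141, 0.002, -0.001]
force: [0.2, 0.0, -0.2]
time: 35.65
tool_pos: [0.5543, 0.2685, 0.2508]
tool_rot: [-3.141, 0.001, -0.001]
force: [0.3, 0.0, 4.4]
grip_width: 0.0224
gripper_force: 58.6
tool_pos: [0.5543, 0.2685, 0.2786]
tool_rot: [-3.141, 0.001, -0.001]
force: [-0.3, 0.1, -1.6]
grip_width: 0.0223
```

```bash
python3 -m pendant '[[[-0.5,0.03,0,0],[-1.2,0.08,0,0],[-2,0.14,0,0],[-2.8,0.2,0,0],[-3.5,0.24,0,0],[-4.1,0.28,0,0],[-4.1,0.28,0,0],[-4.1,0.28,0,0]]]'|sed -n 2,5p
python3 -m pendant '[[[0,1,0,0],[0,2,0,0],[0.4,3.2,0,0],[1,4.4,0,0],[2,5.6,0,0],[3,6.8,0,0],[4,7.8,0,0],[5,8.8,0,0],[5.6,9.5,0,0],[5.67,9.7,0,0]]]'|sed -n 2p
python3 -m pendant '[[[0,0,0,0],[0,0,0,0],[0,0,0,0]]]'|sed -n 2,4p
python3 -c "
from h import *
to((.601,-.0305,.23))"
```

```text
tool_pos: [0.431, 0.2601, 0.2781]
tool_rot: [-3.142, 0.0, -0.001]
force: [-0.5, -0.1, -2.9]
grip_width: 0.0226
tool_pos: [0.6027, -0.0343, 0.2764]
tool_pos: [0.6007, -0.0301, 0.2784]
tool_rot: [-3.141, -0.001, -0.0]
force: [-0.4, 1.3, -2.4]
t 38.25 at [ 0.6007 -0.0301  0.2784] yaw 0.03 F [-0.4  1.3 -2.4] w 0.0223
(0.601, -0.0305, 0.23) -> [0.01 0.01 1.61] turn 0.0
```

```bash
python3 -m pendant '[[[0.01,0.01,0.6,0],[0.01,0.01,1.2,0],[0.01,0.01,1.6,0],[0.01,0.01,1.6,0],[0.01,0.01,1.6,0]]]'|sed -n 2,4p
python3 -m pendant '[[[0,0,0.15,0],[0,0,0.3,0],[0,0,0.45,0],[0,0,0.6,0],[0,0,0.6,0]]]'|sed -n 2,4p
python3 -m pendant '[[[0,0,0.1,0],[0,0,0.2,0],[0,0,0.3,0],[0,0,0.4,0],[0,0,0.4,0]]]'|sed -n 2,4p
```

```text
tool_pos: [0.6012, -0.0309, 0.2307]
tool_rot: [-3.142, -0.0, -0.0]
force: [0.3, -0.4, -1.4]
tool_pos: [0.6008, -0.0313, 0.211]
tool_rot: [-3.141, 0.001, 0.003]
force: [-0.0, 0.0, -2.4]
tool_pos: [0.601, -0.0313, 0.1995]
tool_rot: [-3.141, 0.001, 0.002]
force: [0.1, -1.8, -2.7]
```

```bash
python3 -m pendant '[[[0,0,0.2,0],[0,0,0.4,0],[0,0,0.6,0],[0,0,0.68,0],[0,0,0.68,0]]]'|sed -n 2,4p
python3 -m pendant '[[[0,0,0.05,0],[0,0,0.1,0],[0,0,0.12,0],[0,0,0.12,0]]]'|sed -n 2,4p
```

```text
tool_pos: [0.6009, -0.0313, 0.1789]
tool_rot: [-3.141, 0.001, 0.002]
force: [-1.0, -0.4, -2.2]
tool_pos: [0.6018, -0.0314, 0.1771]
tool_rot: [3.141, -0.001, 0.002]
force: [-1.3, 1.2, 2.1]
```

All three heads are seated. I release, rise, close the empty gripper and move in front of lever 4.

```bash
python3 -m pendant '[[[0,0,0,0],[0,0,0,0],[0,0,0,0],[0,0,0,0],[0,0,0,0],[0,0,0,0]]]' -1|sed -n 5p
python3 -m pendant '[[[0,0,-1,0],[0,0,-2,0],[0,0,-3,0],[0,0,-4,0],[-1,0,-4,0],[-2.5,0,-4,0],[-4,0,-4,0],[-5.5,0,-4,0],[-6.6,0,-4,0],[-6.6,0,-4,0]]]'|sed -n 2,4p
python3 -m pendant '[[[0,0,0,0],[0,0,0,0],[0,0,0,0],[0,0,0,0],[0,0,0,0],[0,0,0,0],[0,0,0,0]]]' 1|sed -n 2,5p
python3 - <<'E'
from h import *
cs={n:shot(n,n+'6.png')['frame'] for n in('top','side')}
for n,f in cs.items():np.savez(n+'6.npz',frame=f)
for i,p in zip((4,3,2),[(.601,-.0312),(.5995,-.131),(.598,-.2305)]):
    q=proj('side',(*p,.238));x,y=q.round().astype(int)
    print(i,q.round(1)); g=cs['side'].max(2)[y-8:y+9,x-8:x+9];ys,xs=np.nonzero(g<45);print(len(xs),xs.mean()+x-8,ys.mean()+y-8)
to((.404,-.0275,.2),(.404,-.0275,.083))
E
```

```text
grip_width: 0.0854
tool_pos: [0.401, -0.0312, 0.2971]
tool_rot: [3.141, -0.001, 0.003]
force: [1.3, 0.4, -0.1]
tool_pos: [0.4034, -0.0312, 0.2961]
tool_rot: [-3.142, 0.001, 0.001]
force: [0.3, -0.2, -1.2]
grip_width: 0.0001
4 [293.2 205.7]
220 292.8545454545455 206.01818181818183
3 [312.6 185.1]
231 311.43722943722946 184.30735930735932
2 [330.4 166. ]
234 330.13247863247864 164.55555555555554
t 43.05 at [ 0.4034 -0.0312  0.2962] yaw -0.03 F [-0.3  0.4  0.4] w -0.0004
(0.404, -0.0275, 0.2) -> [ 0.02 -0.12  3.21] turn -0.0
(0.404, -0.0275, 0.083) -> [ 0.02 -0.12  7.11] turn -0.0
```

```bash
python3 -m pendant '[[[0,-0.12,1.5,0],[0,-0.12,3,0],[0,-0.12,4.5,0],[0,-0.12,6,0],[0,-0.12,6.8,0],[0,-0.12,7.1,0],[0,-0.12,7.1,0],[0,-0.12,7.1,0]]]'|sed -n 2,4p
python3 -m pendant '[[[0.3,0,0,0],[0.6,0,0,0],[0.9,0,0,0],[1.2,0,0,0],[1.5,0,0,0],[1.8,0,0,0],[2.1,0,0,0],[2.4,0,0,0],[2.5,0,0,0],[2.5,0,0,0]]]'|sed -n 2,4p
```

```text
tool_pos: [0.4045, -0.0279, 0.0849]
tool_rot: [3.141, -0.001, 0.003]
force: [0.1, 0.5, 0.2]
tool_pos: [0.4787, -0.0276, 0.0831]
tool_rot: [-3.141, 0.001, 0.0]
force: [0.3, 0.2, -0.7]
```

```bash
python3 -m pendant '[[[0.1,0,0,0],[0.2,0,0,0],[0.25,0,0,0],[0.25,0,0,0]]]'|sed -n 2,4p
python3 -m pendant '[[[0.1,0,0,0],[0.1,0,0,0],[0.1,0,0,0]]]'|sed -n 2,4p
python3 - <<'E'
from h import *
from scipy.ndimage import label
for n in('side',):
    f=shot(n,'l4.png')['frame'];np.savez('l4.npz',frame=f)
    for x in(.4445,.4445+.0671): print(proj(n,(x,-.0275,.1334)))
    g=f.max(2);m=(g<40).astype(np.uint8)
    k,l,st,ce=cv2.connectedComponentsWithStats(m)
    print([(st[i,4],ce[i].round(1).tolist()) for i in range(1,k) if 290<ce[i][0]<400 and 190<ce[i][1]<270 and st[i,4]>15])
E
```

```text
tool_pos: [0.4817, -0.0276, 0.0826]
tool_rot: [-3.141, 0.001, 0.014]
force: [-22.1, -0.1, 14.6]
tool_pos: [0.4818, -0.0276, 0.0825]
tool_rot: [-3.141, 0.0, 0.023]
force: [-38.8, -0.9, 26.2]
[339.13380625 253.69759941]
[318.93597884 243.89544807]
[(np.int32(43), [373.2, 210.7]), (np.int32(486), [328.9, 229.9]), (np.int32(36), [356.8, 230.7])]
```

Force rose at tool x 0.482, in the direction of a lever rod leaning at +0.5 rad, which fits the stop. I back off and measure the ball.

```bash
python3 -m pendant '[[[-0.5,0,0,0],[-1.5,0,0,0],[-2.5,0,0,0],[-3,0,-1.5,0],[-3,0,-3,0],[-3,1,-3,0],[-3,2,-3,0],[-3,3.33,-3,0],[-3,3.33,-3,0],[-3,3.33,-3,0]]]'|sed -n 1,4p
python3 - <<'E'
from h import *
f=shot('side','l5.png')['frame'];t=shot('top','l5t.png')['frame'];np.savez('l5.npz',s=f,t=t)
for n,g in(('side',f.max(2)),('top',t.max(2))):
    print(n,'shut',proj(n,(.4445,-.0275,.1334)).round(1),'open',proj(n,(.5116,-.0275,.1334)).round(1))
    m=(g<42).astype(np.uint8);k,l,st,ce=cv2.connectedComponentsWithStats(m)
    c=proj(n,(.48,-.0275,.135))
    print([(int(st[i,4]),ce[i].round(1).tolist()) for i in range(1,k) if np.hypot(*(ce[i]-c))<30 and st[i,4]>15])
to((.404,-.1275,.083))
E
```

```text
time: 46.6
tool_pos: [0.3987, -0.1281, 0.1733]
tool_rot: [-3.141, 0.005, -0.001]
force: [0.7, -0.5, -0.6]
side shut [339.1 253.7] open [318.9 243.9]
[(33, [320.9, 244.8])]
top shut [340.8 285.6] open [340.7 258.7]
[(39, [319.0, 274.0]), (58, [341.0, 261.2])]
t 46.7 at [ 0.3988 -0.127   0.1732] yaw -0.02 F [0.7 0.3 0.1] w 0.0
(0.404, -0.1275, 0.083) -> [0.17 0.02 3.01] turn -0.0
```

```bash
cat >> h.py <<'E'
PIV=[(.4781,-.3285),(.4781-.0,-.2285),(0,0),(0,0)]
def darks(g,c,r=30,th=42):
    m=(g.max(2)<th).astype(np.uint8);k,l,st,ce=cv2.connectedComponentsWithStats(m)
    return [(int(st[i,4]),ce[i].round(1)) for i in range(1,k) if np.hypot(*(ce[i]-c))<r and st[i,4]>15]
E
python3 - <<'E'
from h import *
for th in(30,42,55):
    print(th,'top0',[(a,c.tolist()) for a,c in darks(C['top']['frame'],(397,284),75,th) if a<100],'side0',[(a,c.tolist()) for a,c in darks(C['side']['frame'],(360,225),60,th) if a<100])
    z=np.load('l5.npz');print('  now',[(a,c.tolist()) for a,c in darks(z['t'],(397,275),75,th)if a<100],[(a,c.tolist()) for a,c in darks(z['s'],(350,225),60,th)if a<100])
E
```

```text
30 top0 [(23, [341.8, 286.3]), (24, [381.1, 286.3]), (24, [421.5, 288.4]), (27, [461.9, 288.8])] side0 [(27, [406.0, 198.0]), (27, [373.3, 210.8]), (35, [396.5, 218.7]), (28, [387.8, 225.2]), (28, [356.7, 230.5]), (17, [371.1, 245.1]), (33, [339.6, 253.3]), (18, [365.7, 252.9])]
  now [(19, [426.9, 220.5]), (26, [341.4, 261.1]), (26, [462.3, 286.6])] [(64, [367.5, 183.8]), (31, [388.2, 224.8]), (24, [356.7, 230.8]), (24, [321.2, 244.6]), (41, [368.7, 248.7])]
42 top0 [(60, [341.1, 285.8]), (60, [381.2, 286.1]), (57, [421.4, 288.1]), (59, [461.8, 288.5]), (42, [373.5, 297.1]), (32, [416.5, 298.0]), (34, [440.4, 299.6]), (19, [461.0, 299.0])] side0 [(38, [373.5, 210.8]), (42, [356.9, 230.6]), (38, [339.8, 253.1])]
  now [(26, [388.5, 204.0]), (45, [386.8, 217.6]), (53, [429.3, 218.3]), (58, [341.0, 261.2]), (36, [462.3, 286.9]), (20, [363.5, 297.0])] [(39, [357.0, 230.6]), (33, [320.9, 244.8])]
55 top0 [(22, [444.0, 279.5]), (73, [340.7, 285.8]), (71, [381.3, 286.2]), (73, [421.4, 288.1]), (73, [461.8, 288.6]), (27, [420.8, 332.9])] side0 [(47, [373.6, 210.7]), (48, [356.9, 230.5]), (52, [340.0, 253.1])]
  now [(86, [387.2, 217.5]), (95, [429.6, 218.2]), (69, [341.0, 261.2]), (18, [444.3, 277.0]), (45, [462.2, 287.0])] [(50, [356.9, 230.4]), (38, [320.9, 244.9])]
```

The ball's x is now about 0.505 and the geometry from the spindle gives 0.505, so with the hard stop force valve 4 is fully open. Now lever 3.

```bash
python3 -m pendant '[[[0,0,1,0],[0,0,2,0],[0,0,3,0],[0,0,3,0],[0,0,3,0]]]'|sed -n 2,4p
python3 -m pendant '[[[0.3,0,0,0],[0.6,0,0,0],[0.9,0,0,0],[1.2,0,0,0],[1.5,0,0,0],[1.8,0,0,0],[2.1,0,0,0],[2.4,0,0,0],[2.6,0,0,0],[2.6,0,0,0]]]'|sed -n 2,4p
python3 -m pendant '[[[0.1,0,0,0],[0.2,0,0,0],[0.2,0,0,0]]]'|sed -n 2,4p
```

```text
tool_pos: [0.3986, -0.1266, 0.0835]
tool_rot: [-3.141, -0.002, 0.002]
force: [0.2, -0.5, 0.2]
tool_pos: [0.4775, -0.1275, 0.0831]
tool_rot: [-3.141, 0.0, -0.0]
force: [0.2, -0.2, -0.3]
tool_pos: [0.4801, -0.1275, 0.0827]
tool_rot: [-3.141, 0.001, 0.009]
force: [-14.6, 1.3, 7.5]
```

```bash
python3 -m pendant '[[[0.08,0,0,0],[0.08,0,0,0],[0.08,0,0,0]]]'|sed -n 2,4p
python3 -m pendant '[[[-0.5,0,0,0],[-1.5,0,0,0],[-2.5,0,0,0],[-2.9,0,-1.5,0],[-2.9,0,-3,0],[-2.9,1,-3,0],[-2.9,2.2,-3,0],[-2.9,3.37,-3,0],[-2.9,3.37,-3,0],[-2.9,3.37,-3,0]]]'|sed -n 2p
python3 -m pendant '[[[0,0,1,0],[0,0,2,0],[0,0,3,0],[0,0,3,0],[0,0,3,0]]]'|sed -n 2,4p
python3 -m pendant '[[[0.3,0,0,0],[0.6,0,0,0],[0.9,0,0,0],[1.2,0,0,0],[1.5,0,0,0],[1.8,0,0,0],[2.1,0,0,0],[2.4,0,0,0],[2.6,0,0,0],[2.6,0,0,0]]]'|sed -n 2,4p
```

```text
tool_pos: [0.4802, -0.1275, 0.0826]
tool_rot: [-3.141, 0.001, 0.016]
force: [-26.4, 0.7, 16.3]
tool_pos: [0.3979, -0.2291, 0.1732]
tool_pos: [0.3981, -0.2277, 0.0835]
tool_rot: [-3.141, -0.001, 0.001]
force: [0.2, 0.0, 1.2]
tool_pos: [0.4769, -0.2286, 0.0831]
tool_rot: [-3.141, 0.0, -0.0]
force: [-0.7, 0.2, 0.3]
```

```bash
python3 -m pendant '[[[0.05,0,0,0],[0.1,0,0,0],[0.15,0,0,0],[0.15,0,0,0]]]'|sed -n 2,4p
python3 -m pendant '[[[0.1,0,0,0],[0.1,0,0,0],[0.1,0,0,0]]]'|sed -n 2,4p
python3 -m pendant '[[[-0.5,0,0,0],[-1.5,0,0,0],[-2.5,0,0,0],[-3.2,0,-1.5,0],[-3.4,0,-3,0],[-3.4,0,-4.5,0],[-3.4,0,-6,0],[-3.4,0,-6,0],[-3.4,0,-6,0]]]'|sed -n 2,4p
python3 - <<'E'
from h import *
t=shot('top')['frame'];s=shot('side')['frame'];np.savez('fin.npz',t=t,s=s)
print([(a,c.tolist()) for a,c in darks(t,(397,275),75) if a<100],[(a,c.tolist()) for a,c in darks(s,(350,215),60)if a<100])
r=lambda i,w,h:cv2.resize(i,(w,h),interpolation=cv2.INTER_CUBIC)
cv2.imwrite('pics/fin.png',np.hstack([r(t[190:310,310:480],425,300)[:, :400],r(s[150:300,260:410],400,300)])[:,:,::-1])
o=C['top']['frame'].astype(int);d=np.abs(t-o).max(2)
for n,b in(('torch',(290,335,490,550)),('bottle',(245,285,105,155)),('dish',(265,310,150,195))):
    print(n,(d[b[0]:b[1],b[2]:b[3]]>60).sum())
to()
E
```

```text
tool_pos: [0.4786, -0.2286, 0.0828]
tool_rot: [-3.141, 0.001, 0.007]
force: [-9.4, 0.0, 3.8]
tool_pos: [0.4788, -0.2286, 0.0827]
tool_rot: [-3.14, 0.002, 0.015]
force: [-24.9, 1.8, 13.4]
tool_pos: [0.3824, -0.2293, 0.2648]
tool_rot: [3.139, -0.001, 0.005]
force: [0.7, 0.3, -0.6]
[(23, [387.0, 204.0]), (49, [386.9, 217.7]), (53, [429.2, 218.4]), (51, [341.0, 261.2]), (52, [381.1, 261.8]), (48, [420.9, 262.8]), (41, [373.2, 297.1]), (17, [409.0, 298.0])] [(26, [355.0, 203.6]), (29, [338.7, 223.3]), (34, [321.0, 244.7])]
torch 1908
bottle 0
dish 0
t 53.0 at [ 0.3812 -0.2283  0.262 ] yaw -0.03 F [-0.8  0.6 -0.6] w 0.0001
```

View pics/fin.png

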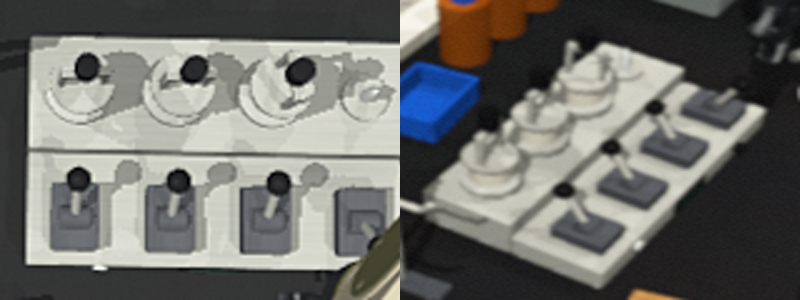

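The picture shows three heads seated on spindles 4, 3 and 2 (left to right in the top view). Their levers lean towards the spindles, with the balls at (78,180), (178,182) and (278,184). Spindle 1 is empty and its lever is still shut. The torch area is only hidden by the arm.

```bash
python3 -c "
from plant import arm
print(arm.hand_in())"
```

```text
the job is handed in; nothing more can be done
None
```

The three steel heads are seated on spindles 2, 3 and 4 with their valves fully open, valve 1 at the empty spindle was left shut, and the job was handed in at about 53 s; the bottle and dish have not moved, but the arm hid the torch in the last picture (nothing touched it that I know of).

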